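# Turn the phone round and scan its asset label

## Task

The inventory label is on the back of the phone in the phone stand: turn the phone round in its stand so that the label faces out, and let it rest there. Then take the barcode scanner from its holder, aim it squarely at the middle of the label from about 8 cm, hold it steady for about two seconds, and hang it back in its holder. Set both things down rather than dropping them, and leave the mug where it is.

Things in the scene. Friction and masses are not known exactly. Their poses are not given: they have to be found in the camera images.
- phone: black phone, 147 long x 72 wide x 8 mm thick, 0.18 kg, standing on its short edge in the phone stand. Origin at the middle of its BACK face; x along its length (pointing up the slope at the start), y across its width, z out of the screen (the front face is at z = +8 mm). Grip it by the free upper end, across the 8 mm thickness
- asset_label (a point): middle of the white label with a black bar code, 52 x 32 mm, that is stuck on the middle of the phone's back; moves with the phone. z points out of the label, away from the phone; x along the phone's length
- phone_stand: fixed aluminium phone stand on a base 104 x 84 mm; its place and heading differ from run to run. Origin under it at desk height; its front looks along -x of this frame. The backrest leans back 24 degrees (0.42 rad) from vertical, so does the phone. The wide curved screen stands behind and to the right of it (near left corner about x = 0.71, y = 0.09, from 0.19 m up): keep the wrist in front of it
- stand_ledge (a point): corner between backrest and ledge at mid width, 30 mm above the desk. Frame of the backrest: x up the slope, y along the ledge, z out of the backrest's face towards the viewer. The backrest face is z = 0, 70 mm wide, x = 0 to 83 mm. The ledge is two 18 mm prongs at x = 0, y = -23 and +23 mm, 17.5 mm deep between the backrest face and upturned ends 8 mm high, in which the phone's lower edge stands
- stand_view (a point): point in the air 100 mm in front of the backrest, 74 mm up its slope, straight out from the middle of a phone that stands in the stand; same axes as stand_ledge
- scanner: grey pistol-shaped barcode scanner, 0.17 kg, with a red-framed dark window at its nose. Origin under the barrel, over the handle's neck; x forward to the nose, y across, z up. Barrel 44 mm wide, 42 mm high (z = 0 to 42), x = -48 to +68; nose hood 58 mm wide, x = 64 to 90; blue handle 26 mm wide, 31 mm deep, from under the barrel down to z = -99 mm, raked back 0.2 rad
- scanner_grip (a point): good place to grip the scanner from above across the 44 mm barrel: over its origin, 28 mm above the barrel's underside; axes as the scanner
- scanner_window (a point): middle of the scanner's window, 91 mm forward of the origin, 22 mm above the barrel's underside; x is the direction it looks in (the beam)
- scanner_holder: fixed black holder with a foot 132 x 90 mm, a column and a fork; its place and heading differ from run to run. Origin under its foot; x is the heading of the scanner's nose in it
- holder_seat (a point): top of the fork 120 mm above the holder's origin, where the scanner's origin sits when it hangs in place, nose along x. The barrel lies on the fork between low flared guides (3 mm play each side), the handle hangs down through a 35 mm slot between the prongs, open to the rear (-x); it goes in and out straight upwards
- mug: white mug with a leaf pattern, 95 mm high, at the back left of the desk; origin at the middle of its underside

How it is judged:
By the outcome, as a careful person would: the job done as asked, in the order asked, and still so for the second after the job is handed in, with the robot touching nothing.
It also fails if it takes over 72 s, if anything falls off the work surface, if the arm or the gripper's body presses on something with over 40 N, if the wrist force passes 120 N, or if a joint passes its speed limit or range.

## Robot

A 6-joint arm with a two-finger parallel gripper is mounted at the origin on a cart in front of the work surface, level with it; the furniture and walls round the work are solid. World frame = base frame: x ahead of the robot, y to its left, z up, the work surface at z = 0. Lengths are in m, angles in rad, forces in N, time in s.
With the tool pointing down it reaches from about 0.35 to 0.975 m from the base axis. Payload 4.9 kg.
Tool frame: the origin (TCP) lies at the very end of the fingers, on their centre line; the grasp point (between the pads) lies 19 mm behind it; z points along the fingers, y is the line along which they close (so a half turn about z gives the same grasp; the last joint's range is limited). The gripper opens to 85 mm and grips with 20 to 120 N. Pads are 22 mm wide; open, the fingers measure 114 mm over their backs; the gripper's body (76 mm by 85 mm) begins 54 mm behind the grasp point. The pads swing forward as they close: fully open they stand 13 mm farther back than shut.
Start: joints at [-1.338, 0.053, 1.613, -0, 1.476, -0.119], TCP at [0.215, -0.587, 0.231] pointing down, gripper open.
Joint ranges: [-3.01, 3.01], [-1.01, 2.22], [0.06, 2.58], [-1.02, 4.17], [0.09, 2.62], [-3.14, 3.14]. Speed limits (rad/s): [2.57, 2.57, 3.14, 3.14, 3.14, 3.14].

## Interface

Orientations are given as a unit quaternion [w, x, y, z].
In Python, from plant import manip gives the robot as it stands.
- The arm moves only by the tool send_rows, never from a script. Its argument "increments" is a list of rows, each an object of numbers: "claw": the closure, from -1 (fully open) to 1 (shut); "dx", "dy", "dz": the shift along the tool's x, y, z in units of 0.5 m (1.0 is 0.5 m); "yaw": the turn about the tool's z in units of 1.5 rad (1.0 is 1.5 rad). A call has 1 to 20 rows; each row is the pose to reach, as a shift and turn from the pose commanded when the call began, along the tool's axes at that moment; what a row does not reach only later rows make up. A row lasts 1/8 s, in which the tool goes at most 62.5 mm and 10.7 degrees, less where a joint would pass 70% of its speed; a pose out of reach is approached as far as the arm can. A call with a number of a shift or a turn outside -1 to 1 is refused whole. A call with a gripper value outside its range is refused whole. The fingers move at their own pace and stop on an object; the grip force is fixed at half the most. Time passes only in rows, so rows that repeat a pose let the fingers close. It gives the time, the measured TCP pose, the force, the opening and the grip force at its end, in the units of the state.
- manip.state(): the state, without advancing time (a new reading comes with each control period).
- manip.grab_frame(name): name is "scene" or "top" or "wrist"; returns the picture (400x640x3 uint8, red, green, blue); there is no depth.
- manip.camera_params(name): a dict with "camera_matrix" (3x3 intrinsics, pixels), "extrinsics" (4x4, takes a point from world to camera coordinates); the wrist camera has in their place "tool_from_camera" (4x4, takes a point from camera to tool coordinates, whose origin is the TCP and whose axes are the flange's). Camera axes: x right, y down, z forward; pixel columns grow to the right and rows downward; lengths in m; the calibration is good to about 2 mm. A picture is of the moment at which its call begins: read the wrist's pose just before it. camera_params takes no time and is no camera call.
- manip.job_done(): hands the job in; it is judged then, once.
The state is a dict: "time": time; "joint_pos": joint angles; "joint_vel": joint speeds; "joint_efforts": joint torques, N m; "tool_pos": TCP position; "tool_rot": TCP orientation; "contact_force": force on the tool from outside, world axes, zero at the start; "ft_torque": the same for the moment, N m; "gripper_width": opening from 0.0 (shut) to 1.0 (fully open); "grasp_force": force on a finger pad.
Only numpy, scipy, OpenCV 4.12 (cv2) and the standard library are available. Lean on these libraries where they do the work, as an engineer would, in place of code of your own. Each camera call takes 0.05 s, during which the arm holds its last target. There are 200 camera calls.

## Working session

There is one attempt and no reset: what is moved stays moved. The work goes in short steps, Python scripts to look and compute and a tool call to move; the robot and the scene stay as the last step left them, time stands still between calls to the robot, and variables do not carry over. Pictures are saved under pics/ and viewed, at most 10 in all, crops included, and the job is handed in when it is done.

Besides the shell and the picture viewer there is one more tool, called after ">>>" as a command line: name --argument value ..., lists and objects as JSON in quotes. send_rows: Moves the arm, as the interface text tells. Shifts and turns lie within -1 to 1; 1 stands for 0.5 m of shift or 1.5 rad of turn. Its arguments: {"type":"object","properties":{"increments":{"type":"array","items":{"type":"object","properties":{"claw":{"type":"number"},"dx":{"type":"number"},"dy":{"type":"number"},"dz":{"type":"number"},"yaw":{"type":"number"}}}}},"required":["increments"]}

```bash
mkdir -p pics; ls
python3 - <<'E'
from plant import manip
import cv2,numpy as np
np.set_printoptions(precision=4,suppress=True)
s=manip.state(); print(s)
a=manip.grab_frame("scene"); b=manip.grab_frame("top")
cv2.imwrite("pics/s0.png",a[:,:,::-1]);cv2.imwrite("pics/t0.png",b[:,:,::-1])
for n in("scene","top","wrist"): print(n,manip.camera_params(n))
E
```

```text
pics
{'time': 0.0, 'joint_pos': array([-1.338 ,  0.0534,  1.6143, -0.    ,  1.476 , -0.119 ]), 'joint_vel': array([ 0.0009, -0.0009, -0.0003, -0.0007, -0.0016,  0.0003]), 'joint_efforts': array([ -0.0016, -39.3679, -37.0178,  -0.0001,   0.0072,   0.    ]), 'tool_pos': array([ 0.2152, -0.5861,  0.23  ]), 'tool_rot': array([-0.001 ,  0.9846,  0.175 , -0.0001]), 'contact_force': array([ 0.3897, -0.0619,  0.6216]), 'ft_torque': array([-0.034 , -0.0334, -0.038 ]), 'grasp_force': 0.0, 'gripper_width': 0.9981199152497607}
scene {'camera_matrix': array([[468.4891,   0.    , 326.3952],
       [  0.    , 468.4891, 205.3382],
       [  0.    ,   0.    ,   1.    ]]), 'extrinsics': array([[-0.8544, -0.5195,  0.0068,  0.5764],
       [-0.3825,  0.6201, -0.6849,  0.2283],
       [ 0.3516, -0.5878, -0.7286,  1.1906],
       [ 0.    ,  0.    ,  0.    ,  1.    ]])}
top {'camera_matrix': array([[382.6992,   0.    , 315.1986],
       [  0.    , 382.6992, 194.3876],
       [  0.    ,   0.    ,   1.    ]]), 'extrinsics': array([[ 0.0256, -0.9994, -0.0222,  0.1266],
       [-0.991 , -0.0224, -0.132 ,  0.593 ],
       [ 0.1314,  0.0254, -0.991 ,  1.0211],
       [ 0.    ,  0.    ,  0.    ,  1.    ]])}
wrist {'camera_matrix': array([[329.1718,   0.    , 323.6998],
       [  0.    , 329.1718, 197.4409],
       [  0.    ,   0.    ,   1.    ]]), 'tool_from_camera': array([[-0.0005, -0.9627, -0.2707,  0.0667],
       [ 1.    , -0.0003, -0.0007,  0.0003],
       [ 0.0005, -0.2707,  0.9627, -0.143 ],
       [ 0.    ,  0.    ,  0.    ,  1.    ]])}
```

View pics/s0.png

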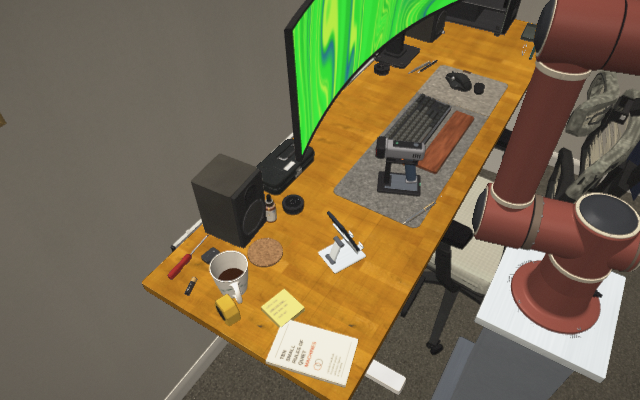

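View pics/t0.png

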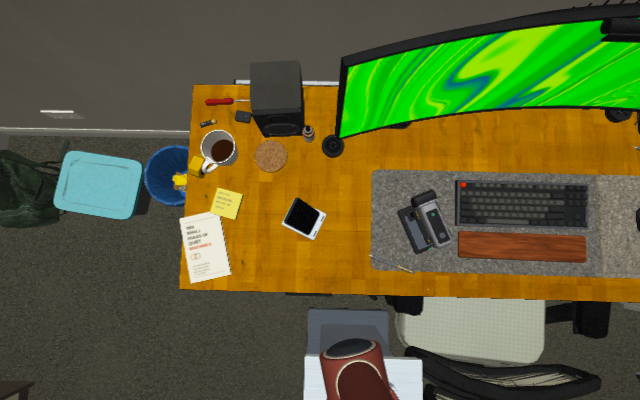

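The scene view shows the phone and stand near (343,240) and the scanner in its holder near (403,160). The top view shows the phone near (303,216) and the scanner near (430,222). I need enlarged crops to measure from.

Run:
```python
import cv2,numpy as np
s=cv2.imread("pics/s0.png");t=cv2.imread("pics/t0.png")
def crop(im,u,v,k):
    w,h=400//k,300//k
    c=cv2.resize(im[v:v+h,u:u+w],None,fx=k,fy=k,interpolation=cv2.INTER_CUBIC)
    for i in range(0,w,10):
        cv2.line(c,(i*k,0),(i*k,4),(0,255,255),1); cv2.putText(c,str(u+i),(i*k,14),0,.32,(0,255,255),1)
    for i in range(0,h,10):
        cv2.line(c,(0,i*k),(4,i*k),(0,0,255),1); cv2.putText(c,str(v+i),(5,i*k+4),0,.32,(255,255,0),1)
    return c
o=np.vstack([np.hstack([crop(t,278,192,8),crop(t,394,185,5)]),np.hstack([crop(s,315,208,6),crop(s,365,130,5)])])
cv2.imwrite("pics/c0.png",o)
```

```text
Traceback (most recent call last):
ValueError: all the input array dimensions except for the concatenation axis must match exactly, but along dimension 0, the array at index 0 has size 296 and the array at index 1 has size 300
```

```bash
cat > h.py <<'E'
import cv2,numpy as np
np.set_printoptions(precision=4,suppress=True)
def crop(im,u,v,k):
    w,h=400//k,300//k
    c=cv2.resize(im[v:v+h,u:u+w],(400,300),interpolation=cv2.INTER_CUBIC)
    for i in range(0,w,10):
        cv2.line(c,(i*k,0),(i*k,4),(0,255,255),1); cv2.putText(c,str(u+i),(i*k,14),0,.32,(0,255,255),1)
    for i in range(0,h,10):
        cv2.line(c,(0,i*k),(4,i*k),(0,0,255),1); cv2.putText(c,str(v+i),(5,i*k+4),0,.32,(255,255,0),1)
    return c
E
python3 - <<'E'
from h import *
s=cv2.imread("pics/s0.png");t=cv2.imread("pics/t0.png")
o=np.vstack([np.hstack([crop(t,278,192,8),crop(t,394,185,5)]),np.hstack([crop(s,315,208,6),crop(s,365,130,5)])])
cv2.imwrite("pics/c0.png",o)
E
```

```text
(no output)
```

View pics/c0.png

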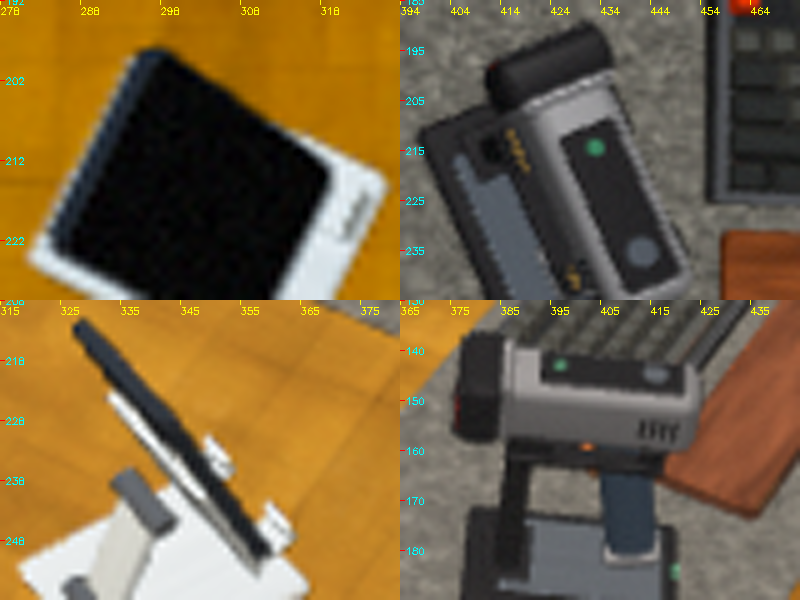

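Top crop: the stand's base corners are near (281.5,224.5) and (326,215), the phone's top edge runs from (296,198) to (283,222), and the scanner barrel runs from about (424,204) to (447,240). The scene crop shows the nose at left and the handle hanging at (411,172), with the column on the nose side. Next I work out rough positions for a wrist-camera look.

```bash
cat >> h.py <<'E'
from scipy.optimize import least_squares
from scipy.spatial.transform import Rotation as R
from plant import manip
def ray(name,uv,z,P=None):
    p=manip.camera_params(name);K=p["camera_matrix"]
    if name=="wrist":
        pos,q=P; T=np.eye(4);T[:3,:3]=R.from_quat(np.r_[q[1:],q[0]]).as_matrix();T[:3,3]=pos
        E=T@p["tool_from_camera"]
    else: E=np.linalg.inv(p["extrinsics"])
    d=E[:3,:3]@np.linalg.solve(K,[uv[0],uv[1],1]);o=E[:3,3]
    return o+d*(z-o[2])/d[2]
def proj(name,X,P=None):
    p=manip.camera_params(name);K=p["camera_matrix"]
    if name=="wrist":
        pos,q=P; T=np.eye(4);T[:3,:3]=R.from_quat(np.r_[q[1:],q[0]]).as_matrix();T[:3,3]=pos
        E=np.linalg.inv(T@p["tool_from_camera"])
    else: E=p["extrinsics"]
    c=np.atleast_2d(X)@E[:3,:3].T+E[:3,3]; c=c@K.T
    return c[:,:2]/c[:,2:]
def move(pos,yaw):
    "increments (row units) to reach TCP pos, yaw of tool x axis in world (tool down)"
    s=manip.state();q=s["tool_rot"];M=R.from_quat(np.r_[q[1:],q[0]]).as_matrix()
    d=M.T@(np.array(pos)-s["tool_pos"])
    cur=np.arctan2(M[1,0],M[0,0]); dy=-(yaw-cur)   # tool z down
    dy=(dy+np.pi)%(2*np.pi)-np.pi
    print("cur",s["tool_pos"],"yaw",cur,"j6",s["joint_pos"][5],"t",s["time"],"F",s["contact_force"],"w",s["gripper_width"],"gf",s["grasp_force"]); print(" -> dxyz",d/0.5,"yaw",dy/1.5)
E
python3 - <<'E'
from h import *
print("scanner tail/nose top z.162",ray("top",(447,238),.162),ray("top",(424,206),.162))
print("phone top edge z.164",ray("top",(296,198),.164),ray("top",(283,222),.164))
print("stand base",ray("top",(281.5,224.5),.008),ray("top",(326,215),.008))
print("scn phone top",ray("scene",(327,213),.164), "base",ray("scene",(318,253),.006))
E
```

```text
scanner tail/nose top z.162 [ 0.4753 -0.1812  0.162 ] [ 0.5513 -0.1273  0.162 ]
phone top edge z.164 [0.5635 0.1845 0.164 ] [0.504  0.2142 0.164 ]
stand base [0.5058 0.2351 0.008 ] [0.5358 0.1095 0.008 ]
scn phone top [0.5596 0.1886 0.164 ] base [0.5778 0.2031 0.006 ]
```

Run:
```python
from h import *
move((0.496,0.197,.33),2.68)
```

```text
cur [ 0.2152 -0.5862  0.2302] yaw 0.3518289451908217 j6 -0.11901313768343931 t 0.1 F [0.6534 0.2523 0.3622] w 1.001417549020444 gf 0.0
 -> dxyz [ 1.0669 -1.2773 -0.1971] yaw -1.5521140365394521
```

>>> send_rows --increments '[{"dx": 0.53, "dy": -0.64, "dz": -0.2, "yaw": -0.8, "claw": -1}, {"dx": 0.53, "dy": -0.64, "dz": -0.2, "yaw": -0.8, "claw": -1}, {"dx": 0.53, "dy": -0.64, "dz": -0.2, "yaw": -0.8, "claw": -1}, {"dx": 0.53, "dy": -0.64, "dz": -0.2, "yaw": -0.8, "claw": -1}, {"dx": 0.53, "dy": -0.64, "dz": -0.2, "yaw": -0.8, "claw": -1}, {"dx": 0.53, "dy": -0.64, "dz": -0.2, "yaw": -0.8, "claw": -1}, {"dx": 0.53, "dy": -0.64, "dz": -0.2, "yaw": -0.8, "claw": -1}, {"dx": 0.53, "dy": -0.64, "dz": -0.2, "yaw": -0.8, "claw": -1}]'

```text
time: 1.1
tool_pos: [0.3549, -0.1927, 0.3326]
tool_rot: [0.001, 0.712, 0.702, 0.0]
contact_force: [-0.5, -0.8, -0.9]
gripper_width: 1.001
grasp_force: 0.0
```

Run:
```python
from h import *
move((0.496,0.197,.33),2.68)
a=manip.grab_frame("wrist"); cv2.imwrite("pics/w0.png",a[:,:,::-1])
```

```text
cur [ 0.3549 -0.1927  0.3326] yaw 1.557598840974839 j6 -0.6692871096848172 t 1.1 F [-0.539  -0.82   -0.9233] w 1.000769229432322 gf 0.0
 -> dxyz [0.7831 0.2719 0.0046] yaw -0.7482674393501073
```

>>> send_rows --increments '[{"dx": 0.78, "dy": 0.27, "dz": 0, "yaw": -0.75, "claw": -1}, {"dx": 0.78, "dy": 0.27, "dz": 0, "yaw": -0.75, "claw": -1}, {"dx": 0.78, "dy": 0.27, "dz": 0, "yaw": -0.75, "claw": -1}, {"dx": 0.78, "dy": 0.27, "dz": 0, "yaw": -0.75, "claw": -1}, {"dx": 0.78, "dy": 0.27, "dz": 0, "yaw": -0.75, "claw": -1}, {"dx": 0.78, "dy": 0.27, "dz": 0, "yaw": -0.75, "claw": -1}, {"dx": 0.78, "dy": 0.27, "dz": 0, "yaw": -0.75, "claw": -1}, {"dx": 0.78, "dy": 0.27, "dz": 0, "yaw": -0.75, "claw": -1}, {"dx": 0.78, "dy": 0.27, "dz": 0, "yaw": -0.75, "claw": -1}]'

```text
time: 2.28
tool_pos: [0.4965, 0.1909, 0.3303]
tool_rot: [-0.001, 0.231, 0.973, -0.001]
contact_force: [0.2, -0.1, 0.5]
gripper_width: 1.007
grasp_force: 0.0
```

Run:
```python
from h import *
s=manip.state();np.savez("w1.npz",p=s["tool_pos"],q=s["tool_rot"])
a=manip.grab_frame("wrist")[:,:,::-1]; cv2.imwrite("pics/w1.png",a)
move((0.496,0.197,.33),2.68)
b=cv2.imread("pics/w0.png")
cv2.imwrite("pics/c1.png",np.vstack([cv2.resize(a,(640,400)),cv2.resize(b,(320,200)).repeat(1,0) if 0 else np.hstack([cv2.resize(b,(320,200)),np.zeros((200,320,3),np.uint8)])]))
```

```text
cur [0.4964 0.1907 0.3306] yaw 2.6743192422303483 j6 -0.8764306652041572 t 2.325 F [ 0.3395 -0.6698 -0.5557] w 1.0003343719320195 gf 0.0
 -> dxyz [0.0064 0.0108 0.0013] yaw -0.0037871718464345485
```

View pics/c1.png

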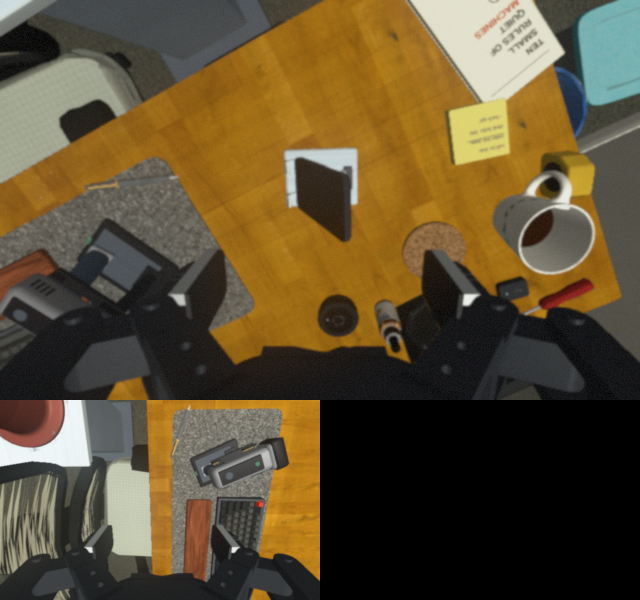

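The wrist view shows the phone on its stand near (325,190) and base corners near (285,150), (357,150) and (287,207). The earlier wrist frame (inset) shows the scanner and holder with its nose to the right. I'll enlarge both.

Run:
```python
from h import *
a=cv2.imread("pics/w1.png");b=cv2.imread("pics/w0.png")
def big(im,u,v,k,W,H):
    w,h=W//k,H//k
    c=cv2.resize(im[v:v+h,u:u+w],(W,H),interpolation=cv2.INTER_CUBIC)
    for i in range(0,w,10): cv2.line(c,(i*k,0),(i*k,6),(0,255,255),1); cv2.putText(c,str(u+i),(i*k,16),0,.35,(0,0,255),1)
    for i in range(0,h,10): cv2.line(c,(0,i*k),(6,i*k),(0,0,255),1); cv2.putText(c,str(v+i),(7,i*k+4),0,.35,(255,0,0),1)
    return c
cv2.imwrite("pics/c2.png",np.vstack([big(a,275,140,6,800,300)[:,:], big(b,380,68,3,800,300)]) if 0 else np.hstack([big(a,278,142,5,400,600),big(b,380,60,2,400,600)]) if 0 else np.hstack([big(a,280,144,4,320,440),big(b,380,75,2,480,440)]))
```

```text
(no output)
```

View pics/c2.png

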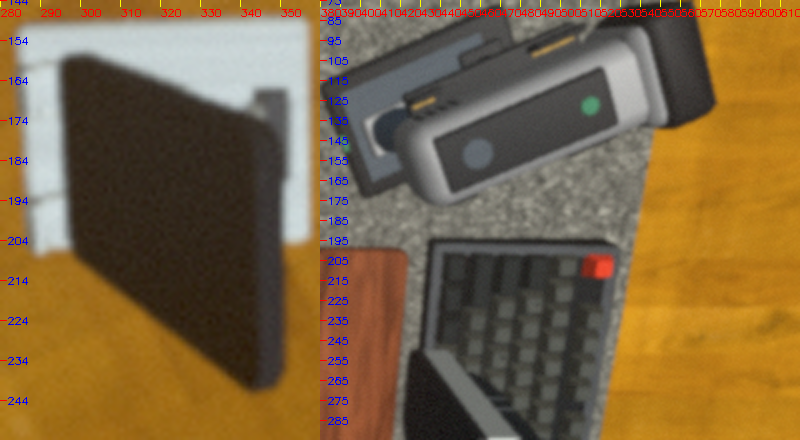

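Wrist crop: the phone's bottom front corners are at about (295,156) and (298,207), and its top front corners at (346,173.5) and (344,243.6). The scanner's top panel corners in the earlier wrist frame are (436.5,144), (522.5,108.5), (530,134) and (446,171.5), and the hood's front edge runs from (568,85) to (577.5,125).

Run:
```python
from h import *
d=np.load("w1.npz");P1=(d["p"],d["q"]); 
P0=(np.array([.3549,-.1927,.3326]),np.array([.001,.712,.702,0.])); P0=(P0[0],P0[1]/np.linalg.norm(P0[1]))
c,s=np.cos(.419),np.sin(.419)
def ledge(p,X): # X in ledge frame
    h=p[2];hx=np.array([np.cos(h),np.sin(h),0]);hy=np.array([-np.sin(h),np.cos(h),0]);uz=np.array([0,0,1.])
    X=np.atleast_2d(X)*1e-3
    ax=s*hx+c*uz; az=-c*hx+s*uz; ay=np.cross(az,ax)
    return np.array([p[0],p[1],.030])+X[:,:1]*ax+X[:,1:2]*ay+X[:,2:]*az
# y of ledge frame = az x ax ; print direction
F=[(0,36,8),(0,-36,8),(147,36,8),(147,-36,8)]
for sg in(1,-1):
    G=[(a,sg*b,e) for a,b,e in F]
    W=[(295,156),(298,207),(346,173.5),(344,243.6)]
    T=[(284.5,222.5),(299.7,198)]
    def f(p,raw=0):
        r1=proj("wrist",ledge(p,G),P1)-W
        r2=proj("top",ledge(p,[G[2],G[3]]),)-T
        r=np.r_[r1.ravel(),r2.ravel()]
        return r
    b=least_squares(f,[.52,.16,1.1]);print(sg,b.x,b.cost,b.fun)
    if b.cost<100: np.save("ledge.npy",b.x); print("label",ledge(b.x,[73.5,0,8]),"top mid",ledge(b.x,[147,0,4]))
pw=[ray("wrist",u,.162,P0) for u in [(436.5,144),(522.5,108.5),(530,134),(446,171.5)]]
pt=[ray("top",u,.162) for u in [(440,244),(426,214),(435,209.4),(447.6,240)]]
for n,q in(("w",pw),("t",pt)):
    q=np.array(q)[:,:2];t=(q[0]+q[3])/2;n_=(q[1]+q[2])/2;print(n,"tail",t,"nose",n_,"heading",np.arctan2(*(n_-t)[::-1]),"len",np.linalg.norm(n_-t),"wid",np.linalg.norm(q[0]-q[3]),np.linalg.norm(q[1]-q[2]))
print("hood front z.162 w",ray("wrist",(568,85),.162,P0),ray("wrist",(577.5,125),.162,P0))
print("hood front/back t",[ray("top",u,.164) for u in[(411.4,198),(435,189.4),(414,206.6),(436.6,197)]])
print("rear",ray("wrist",(420,145),.162,P0),ray("wrist",(442.5,176),.162,P0))
```

```text
1 [0.5086 0.1478 1.1199] 6.580070617673636 [-0.4011 -1.0285 -1.3306 -0.6774 -0.5432  0.9543  1.3646  1.1995 -0.2694
  1.4907 -1.6814 -0.2885]
label [[0.5184 0.1681 0.1004]] top mid [[0.5331 0.1983 0.1659]]
-1 [0.5435 0.2066 4.118 ] 5158.492752519635 [ 65.1019   3.2862  54.0872   2.9076 -33.5029   0.1169 -39.9346  -0.0853
  10.8679   7.8927  13.0201   8.1784]
w tail [ 0.4666 -0.1736] nose [ 0.5429 -0.1406] heading 0.40845284053450026 len 0.08309871984723195 wid 0.028925240690736428 0.025546830113577137
t tail [ 0.4656 -0.1734] nose [ 0.5377 -0.1428] heading 0.40185141480605063 len 0.07836782240916837 wid 0.020807146136303377 0.024761163247977776
hood front z.162 w [ 0.5757 -0.109   0.162 ] [ 0.5912 -0.1446  0.162 ]
hood front/back t [array([ 0.5699, -0.0965,  0.164 ]), array([ 0.5923, -0.1539,  0.164 ]), array([ 0.549 , -0.1026,  0.164 ]), array([ 0.5737, -0.1574,  0.164 ])]
rear [ 0.4454 -0.161   0.162 ] [ 0.4692 -0.1914  0.162 ]
```

```bash
cat >> h.py <<'E'
L=np.array([.5086,.1478]);H=1.120;hu=np.array([np.cos(H),np.sin(H)])
def st(off,z,yaw=H+np.pi/2): move(np.r_[L+off*hu,z],yaw)
E
python3 - <<'E'
from h import *
st(.050,.24);st(.050,.133)
E
```

```text
cur [0.4964 0.1907 0.3306] yaw 2.6743192422303483 j6 -0.8764306652041572 t 2.325 F [ 0.3395 -0.6698 -0.5557] w 1.0003343719320195 gf 0.0
 -> dxyz [-0.0589  0.0345  0.1812] yaw -0.010984723043032218
cur [0.4964 0.1907 0.3306] yaw 2.6743192422303483 j6 -0.8764306652041572 t 2.325 F [ 0.3395 -0.6698 -0.5557] w 1.0003343719320195 gf 0.0
 -> dxyz [-0.0591  0.0347  0.3952] yaw -0.010984723043032218
```

>>> send_rows --increments '[{"dx": -0.059, "dy": 0.035, "dz": 0.06, "yaw": -0.011, "claw": -1}, {"dx": -0.059, "dy": 0.035, "dz": 0.16, "yaw": -0.011, "claw": -1}, {"dx": -0.059, "dy": 0.035, "dz": 0.24, "yaw": -0.011, "claw": -1}, {"dx": -0.059, "dy": 0.035, "dz": 0.32, "yaw": -0.011, "claw": -1}, {"dx": -0.059, "dy": 0.035, "dz": 0.37, "yaw": -0.011, "claw": -1}, {"dx": -0.059, "dy": 0.035, "dz": 0.395, "yaw": -0.011, "claw": -1}, {"dx": -0.059, "dy": 0.035, "dz": 0.395, "yaw": -0.011, "claw": -1}]'

```text
time: 3.2
tool_pos: [0.5302, 0.1938, 0.1335]
tool_rot: [-0.0, 0.223, 0.975, -0.0]
contact_force: [-0.2, 0.6, -0.7]
gripper_width: 1.003
grasp_force: 0.0
```

Run:
```python
from h import *
st(-.003,.133)
a=manip.grab_frame("wrist")[:,:,::-1];b=manip.grab_frame("scene")[:,:,::-1]
cv2.imwrite("pics/c3.png",np.vstack([a[:,:],np.hstack([crop(b,290,190,4)[:,:320],crop(b,290,190,4)[:,:320]])[:190]]))
```

```text
cur [0.5302 0.1938 0.1335] yaw 2.69186896299921 j6 -0.9023897222847707 t 3.2 F [-0.1805  0.612  -0.7439] w 1.0027616908045807 gf 0.0
 -> dxyz [-0.001  -0.1077  0.001 ] yaw 0.0007150908028756101
```

View pics/c3.png

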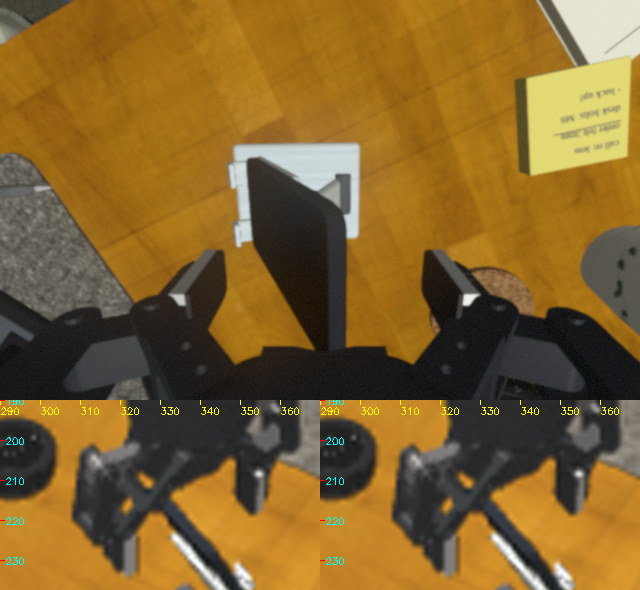

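The phone's top stands between the open fingers with both sides clear, spanning rows 205 to 350 at column 335. Now I push it upright with the rear finger and close.

>>> send_rows --increments '[{"dx": -0.001, "dy": -0.01, "dz": 0, "claw": -0.3}, {"dx": -0.001, "dy": -0.02, "dz": 0, "claw": 0.06}, {"dx": -0.001, "dy": -0.032, "dz": 0, "claw": 0.06}, {"dx": -0.001, "dy": -0.044, "dz": 0, "claw": 0.06}, {"dx": -0.001, "dy": -0.056, "dz": 0, "claw": 0.06}, {"dx": -0.001, "dy": -0.068, "dz": 0, "claw": 0.06}, {"dx": -0.001, "dy": -0.08, "dz": 0, "claw": 0.06}, {"dx": -0.001, "dy": -0.092, "dz": 0, "claw": 0.06}, {"dx": -0.001, "dy": -0.104, "dz": 0, "claw": 0.06}, {"dx": -0.001, "dy": -0.108, "dz": 0, "claw": 0.2}, {"dx": -0.001, "dy": -0.108, "dz": 0, "claw": 0.4}, {"dx": -0.001, "dy": -0.108, "dz": 0, "claw": 0.6}, {"dx": -0.001, "dy": -0.108, "dz": 0, "claw": 0.8}, {"dx": -0.001, "dy": -0.108, "dz": 0, "claw": 1}, {"dx": -0.001, "dy": -0.108, "dz": 0, "claw": 1}, {"dx": -0.001, "dy": -0.108, "dz": 0, "claw": 1}, {"dx": -0.001, "dy": -0.108, "dz": 0, "claw": 1}]'

```text
invalid input
```

Run:
```python
from h import *
st(-.003,.243)
a=manip.grab_frame("wrist")[:,:,::-1];b=manip.grab_frame("scene")[:,:,::-1]
cv2.imwrite("pics/c4.png",np.vstack([a[:,:],np.hstack([crop(b,290,170,4)[:,:320],crop(b,290,170,4)[:,:320]])[:190]]))
```

```text
cur [0.5314 0.1945 0.1354] yaw 2.692551322838939 j6 -0.9023324956558672 t 3.3 F [-0.1462  0.43   -0.3424] w 1.0031842076630622 gf 0.0
 -> dxyz [ 0.0001 -0.1097 -0.2155] yaw 0.0011699973626949263
```

View pics/c4.png

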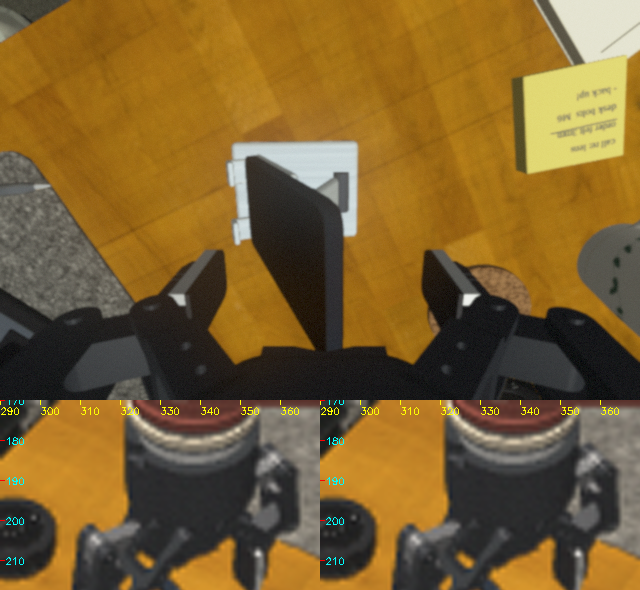

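The move call was refused, most likely because the rows left out "yaw", so nothing moved. I'm sending it again complete.

>>> send_rows --increments '[{"dx": 0, "dy": -0.01, "dz": 0.002, "yaw": 0, "claw": -0.3}, {"dx": 0, "dy": -0.02, "dz": 0.002, "yaw": 0, "claw": 0.06}, {"dx": 0, "dy": -0.032, "dz": 0.002, "yaw": 0, "claw": 0.06}, {"dx": 0, "dy": -0.044, "dz": 0.002, "yaw": 0, "claw": 0.06}, {"dx": 0, "dy": -0.056, "dz": 0.002, "yaw": 0, "claw": 0.06}, {"dx": 0, "dy": -0.068, "dz": 0.002, "yaw": 0, "claw": 0.06}, {"dx": 0, "dy": -0.08, "dz": 0.002, "yaw": 0, "claw": 0.06}, {"dx": 0, "dy": -0.092, "dz": 0.002, "yaw": 0, "claw": 0.06}, {"dx": 0, "dy": -0.104, "dz": 0.002, "yaw": 0, "claw": 0.06}, {"dx": 0, "dy": -0.108, "dz": 0.002, "yaw": 0, "claw": 0.2}, {"dx": 0, "dy": -0.108, "dz": 0.002, "yaw": 0, "claw": 0.4}, {"dx": 0, "dy": -0.108, "dz": 0.002, "yaw": 0, "claw": 0.6}, {"dx": 0, "dy": -0.108, "dz": 0.002, "yaw": 0, "claw": 0.8}, {"dx": 0, "dy": -0.108, "dz": 0.002, "yaw": 0, "claw": 1}, {"dx": 0, "dy": -0.108, "dz": 0.002, "yaw": 0, "claw": 1}, {"dx": 0, "dy": -0.108, "dz": 0.002, "yaw": 0, "claw": 1}, {"dx": 0, "dy": -0.108, "dz": 0.002, "yaw": 0, "claw": 1}]'

```text
time: 5.52
tool_pos: [0.5071, 0.1461, 0.1329]
tool_rot: [0.0, 0.222, 0.975, -0.0]
contact_force: [-1.5, -0.6, 1.5]
gripper_width: 0.084
grasp_force: 58.7
```

Run:
```python
from h import *
st(-.003,.243)
a=manip.grab_frame("wrist")[:,:,::-1];cv2.imwrite("pics/w5.png",a)
b=manip.grab_frame("scene")[:,:,::-1];cv2.imwrite("pics/s5.png",b)
```

```text
cur [0.5071 0.1461 0.1329] yaw 2.6933822394411773 j6 -0.983042918410611 t 5.525 F [-1.5478 -0.5988  1.5352] w 0.08399817512972746 gf 58.69903743267059
 -> dxyz [-0.0013 -0.0017 -0.2202] yaw 0.001723941764187072
```

Gripped flat: the opening is about 7 mm. Next: lift, then start the turn.

>>> send_rows --increments '[{"dx": 0, "dy": 0, "dz": -0.04, "yaw": 0, "claw": 1}, {"dx": 0, "dy": 0, "dz": -0.1, "yaw": 0, "claw": 1}, {"dx": 0, "dy": 0, "dz": -0.17, "yaw": 0, "claw": 1}, {"dx": 0, "dy": 0, "dz": -0.22, "yaw": 0, "claw": 1}, {"dx": 0, "dy": 0, "dz": -0.22, "yaw": 0.1, "claw": 1}, {"dx": 0, "dy": 0, "dz": -0.22, "yaw": 0.2, "claw": 1}, {"dx": 0, "dy": 0, "dz": -0.22, "yaw": 0.32, "claw": 1}, {"dx": 0, "dy": 0, "dz": -0.22, "yaw": 0.44, "claw": 1}, {"dx": 0, "dy": 0, "dz": -0.22, "yaw": 0.56, "claw": 1}, {"dx": 0, "dy": 0, "dz": -0.22, "yaw": 0.68, "claw": 1}, {"dx": 0, "dy": 0, "dz": -0.22, "yaw": 0.8, "claw": 1}, {"dx": 0, "dy": 0, "dz": -0.22, "yaw": 0.92, "claw": 1}, {"dx": 0, "dy": 0, "dz": -0.22, "yaw": 1, "claw": 1}]'

```text
time: 7.25
tool_pos: [0.5071, 0.1463, 0.2439]
tool_rot: [0.0, 0.828, 0.56, 0.001]
contact_force: [0.1, 0.5, -0.9]
gripper_width: 0.089
grasp_force: 58.6
```

Run:
```python
from h import *
st(-.003,.243,H-np.pi/2)
```

```text
cur [0.5071 0.1463 0.2439] yaw 1.1887950228142383 j6 0.5215436093579385 t 7.25 F [ 0.0534  0.5455 -0.9342] w 0.08871631956332166 gf 58.56430649757385
 -> dxyz [-0.002   0.0011  0.0017] yaw 1.093060899739423
```

>>> send_rows --increments '[{"dx": 0, "dy": 0, "dz": 0, "yaw": 0.1, "claw": 1}, {"dx": 0, "dy": 0, "dz": 0, "yaw": 0.22, "claw": 1}, {"dx": 0, "dy": 0, "dz": 0, "yaw": 0.34, "claw": 1}, {"dx": 0, "dy": 0, "dz": 0, "yaw": 0.46, "claw": 1}, {"dx": 0, "dy": 0, "dz": 0, "yaw": 0.58, "claw": 1}, {"dx": 0, "dy": 0, "dz": 0, "yaw": 0.7, "claw": 1}, {"dx": 0, "dy": 0, "dz": 0, "yaw": 0.82, "claw": 1}, {"dx": 0, "dy": 0, "dz": 0, "yaw": 0.92, "claw": 1}, {"dx": 0, "dy": 0, "dz": 0, "yaw": 1, "claw": 1}, {"dx": 0, "dy": 0, "dz": 0, "yaw": 1, "claw": 1}]'

```text
time: 8.5
tool_pos: [0.5072, 0.1462, 0.2437]
tool_rot: [-0.0, 0.988, -0.152, 0.0]
contact_force: [0.8, 0.2, -2.2]
gripper_width: 0.089
grasp_force: 58.6
```

Run:
```python
from h import *
st(-.003,.135,H-np.pi/2)
a=manip.grab_frame("wrist")[:,:,::-1];cv2.imwrite("pics/w6.png",a)
b=manip.grab_frame("scene")[:,:,::-1];cv2.imwrite("pics/s6.png",b)
w5=cv2.imread("pics/w5.png");s5=cv2.imread("pics/s5.png")
sc=lambda x:cv2.resize(x[150:275,280:400],(360,300)[::1])
wc=lambda x:cv2.resize(x[100:400,180:480],(300,300))
cv2.imwrite("pics/c5.png",np.vstack([np.hstack([wc(w5),sc(s5)]),np.hstack([wc(a),sc(b)])]))
```

```text
cur [0.5072 0.1462 0.2437] yaw -0.3054246586876493 j6 2.015731684791963 t 8.5 F [ 0.7925  0.1934 -2.2007] w 0.08865762951355341 gf 58.552833795547485
 -> dxyz [0.0008 0.0022 0.2174] yaw 0.09691444540483148
```

View pics/c5.png

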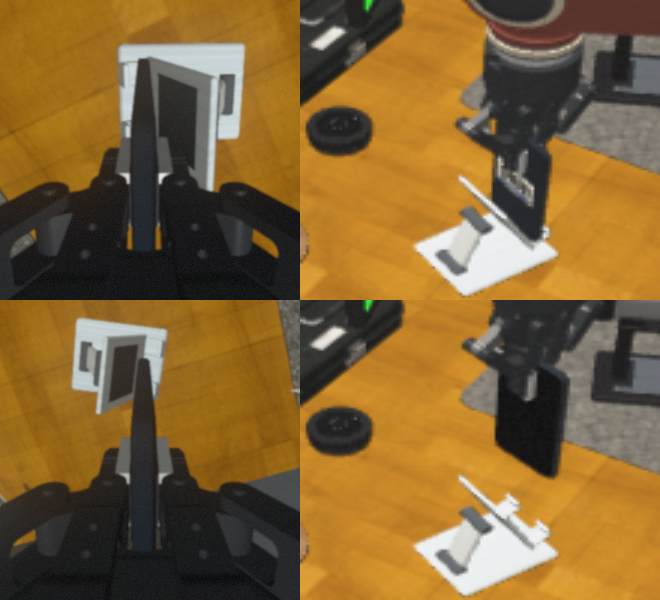

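Left column: the wrist view before and after the turn, with the phone upright in the pads. Right column: before, the back with the label faced the backrest side; after, the black screen does. I finish the turn and lower it.

>>> send_rows --increments '[{"dx": 0, "dy": 0, "dz": 0.03, "yaw": 0.097, "claw": 1}, {"dx": 0, "dy": 0.001, "dz": 0.06, "yaw": 0.097, "claw": 1}, {"dx": 0, "dy": 0.001, "dz": 0.1, "yaw": 0.097, "claw": 1}, {"dx": 0, "dy": 0.001, "dz": 0.14, "yaw": 0.097, "claw": 1}, {"dx": 0, "dy": 0.001, "dz": 0.175, "yaw": 0.097, "claw": 1}, {"dx": 0, "dy": 0.001, "dz": 0.195, "yaw": 0.097, "claw": 1}, {"dx": 0, "dy": 0.001, "dz": 0.208, "yaw": 0.097, "claw": 1}, {"dx": 0, "dy": 0.001, "dz": 0.214, "yaw": 0.097, "claw": 1}, {"dx": 0, "dy": 0.001, "dz": 0.218, "yaw": 0.097, "claw": 1}, {"dx": 0, "dy": 0.001, "dz": 0.218, "yaw": 0.097, "claw": 1}]'

```text
time: 9.85
tool_pos: [0.5072, 0.1457, 0.1342]
tool_rot: [-0.0, 0.975, -0.224, 0.0]
contact_force: [0.2, 0.1, -2.0]
gripper_width: 0.089
grasp_force: 58.5
```

Run:
```python
from h import *
st(.050,.133,H-np.pi/2)
```

```text
cur [0.5072 0.1457 0.1342] yaw -0.4521793419097652 j6 2.1616407395370683 t 9.85 F [ 0.2184  0.0933 -1.9672] w 0.08860797348167446 gf 58.544599413871765
 -> dxyz [ 0.0006 -0.105   0.0025] yaw -0.0009220100765790681
```

>>> send_rows --increments '[{"dx": 0, "dy": 0, "dz": 0.002, "yaw": 0, "claw": 1}, {"dx": 0, "dy": 0, "dz": 0.004, "yaw": 0, "claw": 1}, {"dx": 0, "dy": 0, "dz": 0.006, "yaw": 0, "claw": 1}, {"dx": 0, "dy": 0, "dz": 0.006, "yaw": 0, "claw": 1}]'

```text
time: 10.35
tool_pos: [0.5075, 0.1457, 0.1328]
tool_rot: [-0.0, 0.975, -0.224, 0.001]
contact_force: [-2.2, -0.2, 7.2]
gripper_width: 0.09
grasp_force: 60.1
```

Contact with the ledge at 7 N. Next: loosen slightly and lean the phone back against the rear finger until the backrest takes it.

>>> send_rows --increments '[{"dx": 0, "dy": 0, "dz": -0.002, "yaw": 0, "claw": 0.74}, {"dx": 0, "dy": 0, "dz": -0.002, "yaw": 0, "claw": 0.7}, {"dx": 0, "dy": -0.008, "dz": -0.002, "yaw": 0, "claw": 0.66}, {"dx": 0, "dy": -0.016, "dz": -0.002, "yaw": 0, "claw": 0.62}, {"dx": 0, "dy": -0.024, "dz": -0.002, "yaw": 0, "claw": 0.56}, {"dx": 0, "dy": -0.032, "dz": -0.002, "yaw": 0, "claw": 0.5}, {"dx": 0, "dy": -0.04, "dz": -0.002, "yaw": 0, "claw": 0.44}, {"dx": 0, "dy": -0.048, "dz": -0.002, "yaw": 0, "claw": 0.38}, {"dx": 0, "dy": -0.056, "dz": -0.002, "yaw": 0, "claw": 0.32}, {"dx": 0, "dy": -0.064, "dz": -0.002, "yaw": 0, "claw": 0.25}, {"dx": 0, "dy": -0.072, "dz": -0.002, "yaw": 0, "claw": 0.18}, {"dx": 0, "dy": -0.08, "dz": -0.002, "yaw": 0, "claw": 0.1}, {"dx": 0, "dy": -0.088, "dz": -0.002, "yaw": 0, "claw": 0}, {"dx": 0, "dy": -0.095, "dz": -0.002, "yaw": 0, "claw": -0.2}, {"dx": 0, "dy": -0.102, "dz": -0.002, "yaw": 0, "claw": -0.5}, {"dx": 0, "dy": -0.105, "dz": -0.002, "yaw": 0, "claw": -0.8}, {"dx": 0, "dy": -0.105, "dz": -0.002, "yaw": 0, "claw": -1}, {"dx": 0, "dy": -0.105, "dz": -0.002, "yaw": 0, "claw": -1}]'

```text
time: 12.6
tool_pos: [0.5298, 0.1928, 0.1318]
tool_rot: [0.0, 0.975, -0.224, 0.0]
contact_force: [-0.5, 0.4, 0.8]
gripper_width: 1.0
grasp_force: 0.0
```

Run:
```python
from h import *
move((.44,.05,.38),.405)
a=manip.grab_frame("wrist")[:,:,::-1];cv2.imwrite("pics/w7.png",a)
```

```text
cur [0.5298 0.1928 0.1318] yaw -0.4522758137968168 j6 2.2401216605364676 t 12.6 F [-0.4561  0.3917  0.7882] w 0.9998724129507764 gf 0.0
 -> dxyz [-0.0368  0.3354 -0.4964] yaw -0.5715172091978781
```

>>> send_rows --increments '[{"dx": 0, "dy": 0, "dz": -0.05, "yaw": 0, "claw": -1}, {"dx": 0, "dy": 0, "dz": -0.15, "yaw": 0, "claw": -1}, {"dx": 0, "dy": 0, "dz": -0.27, "yaw": 0, "claw": -1}, {"dx": 0.05, "dy": 0.1, "dz": -0.35, "yaw": -0.1, "claw": -1}, {"dx": 0.1, "dy": 0.2, "dz": -0.43, "yaw": -0.2, "claw": -1}, {"dx": 0.15, "dy": 0.3, "dz": -0.456, "yaw": -0.3, "claw": -1}, {"dx": 0.2, "dy": 0.4, "dz": -0.456, "yaw": -0.4, "claw": -1}, {"dx": 0.25, "dy": 0.5, "dz": -0.456, "yaw": -0.5, "claw": -1}, {"dx": 0.29, "dy": 0.58, "dz": -0.456, "yaw": -0.571, "claw": -1}, {"dx": 0.305, "dy": 0.604, "dz": -0.456, "yaw": -0.571, "claw": -1}, {"dx": 0.305, "dy": 0.604, "dz": -0.456, "yaw": -0.571, "claw": -1}]'

```text
time: 14.02
tool_pos: [0.535, -0.1456, 0.3596]
tool_rot: [-0.0, 0.98, 0.2, -0.0]
contact_force: [-0.3, 0.1, -0.2]
gripper_width: 0.999
grasp_force: 0.0
```

Run:
```python
from h import *
move((.499,-.160,.129),.405)
s=manip.state();np.savez("w8.npz",p=s["tool_pos"],q=s["tool_rot"])
a=manip.grab_frame("wrist")[:,:,::-1];cv2.imwrite("pics/w8.png",a)
t=manip.grab_frame("top")[:,:,::-1];s=manip.grab_frame("scene")[:,:,::-1]
cv2.imwrite("pics/s8.png",s);cv2.imwrite("pics/t8.png",t)
cv2.imwrite("pics/c8.png",np.vstack([np.hstack([crop(t,278,192,8),crop(s,315,208,6)]),cv2.resize(a[60:310,120:520],(800,500))[:300] if 0 else np.hstack([cv2.resize(a,(480,300)),np.zeros((300,320,3),np.uint8)])]))
```

```text
cur [ 0.535  -0.1456  0.3596] yaw 0.40222772616060054 j6 0.7684718599258958 t 14.025 F [-0.2892  0.1234 -0.1916] w 0.9989271261813748 gf 0.0
 -> dxyz [-0.0776 -0.0013  0.4611] yaw -0.0018481825595995833
```

View pics/c8.png

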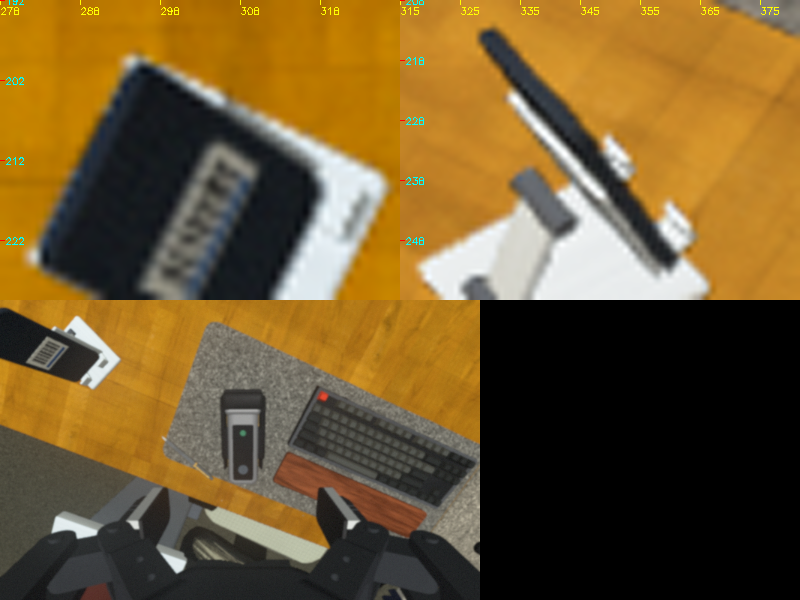

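The phone rests in the stand with its label out. In the top view its top edge runs (294.5,199.5) to (281.5,223.5), a few mm sideways of before. In the wrist view the scanner lies along column 323, directly under the tool. Now I measure the label centre and the scanner's fore-aft place.

Run:
```python
from h import *
d=np.load("w8.npz");P=(d["p"],d["q"])
t=cv2.imread("pics/t8.png");w=cv2.imread("pics/w8.png")
c,s=np.cos(.419),np.sin(.419)
def ledge(X):
    X=np.array(X)*1e-3;hx=np.r_[hu,0];uz=np.array([0,0,1.]);ax=s*hx+c*uz;az=-c*hx+s*uz;ay=np.cross(az,ax)
    return np.r_[L,.03]+X[0]*ax+X[1]*ay+X[2]*az
lab=ledge([73.5,0,8]);print("label0",lab)
cs=[]
for nm,im,box,PP in(("top",t,(288,203,318,240),None),("wrist",w,(30,40,105,95),P)):
    u,v,u2,v2=box;r=im[v:v2,u:u2].astype(float);
    m=((r.max(2)>85)&(r.max(2)-r.min(2)<45)).astype(np.uint8)
    m=cv2.morphologyEx(m,cv2.MORPH_CLOSE,np.ones((3,3)))
    n,lb,stt,ce=cv2.connectedComponentsWithStats(m)
    pr=proj(nm,lab,PP)[0];print(nm,"pred",pr)
    for i in range(1,n):
        if stt[i,4]>30:
            pts=np.argwhere(lb==i)[:,::-1].astype(np.float32);rc=cv2.minAreaRect(pts);print("  ",ce[i]+[u,v],np.array(rc[0])+[u,v],rc[1],stt[i,4])
# scanner profile along column 323 in w8
print("rowcol323",[(v,int(w[v,318:330].mean())) for v in range(108,262,3)])
for x,z in((90,.164),(64,.164),(-48,.150),(-48,.162)):
    o=np.array([.499,-.160]);h=np.array([np.cos(.403),np.sin(.403)])
    print(x,proj("wrist",np.r_[o+h*x*1e-3,z],P))
```

```text
label0 [0.5184 0.1681 0.1004]
top pred [303.4954 218.3503]
   [311.0244 207.5122] [310.4231 206.6154] (18.027755737304688, 3.3282015323638916) 41
   [302.3209 219.4104] [302.3 219.4] (6.260990142822266, 20.124608993530273) 134
   [313.4219 230.7344] [315.102  229.1063] (7.917690277099609, 23.194175720214844) 128
wrist pred [65.9206 67.9162]
   [92.4322 45.3533] [86.  48.5] (17.0, 36.0) 317
   [62.646  71.3874] [62.1967 72.1639] (31.240997314453125, 51.4708251953125) 1288
rowcol323 [(108, 120), (111, 123), (114, 116), (117, 116), (120, 57), (123, 46), (126, 56), (129, 63), (132, 62), (135, 57), (138, 53), (141, 45), (144, 58), (147, 166), (150, 121), (153, 152), (156, 160), (159, 160), (162, 159), (165, 143), (168, 50), (171, 47), (174, 71), (177, 87), (180, 72), (183, 47), (186, 48), (189, 46), (192, 47), (195, 46), (198, 47), (201, 47), (204, 47), (207, 47), (210, 47), (213, 47), (216, 47), (219, 54), (222, 88), (225, 97), (228, 95), (231, 76), (234, 48), (237, 48), (240, 105), (243, 128), (246, 120), (249, 114), (252, 100), (255, 108), (258, 118), (261, 118)]
90 [[323.0019 120.9308]]
64 [[323.0484 146.9607]]
-48 [[323.2618 242.6403]]
-48 [[323.233  246.9479]]
```

```bash
cat >> h.py <<'E'
c_,s_=np.cos(.419),np.sin(.419)
def ledge(X):
    X=np.array(X)*1e-3;hx=np.r_[hu,0];uz=np.array([0,0,1.]);ax=s_*hx+c_*uz;az=-c_*hx+s_*uz;ay=np.cross(az,ax)
    return np.r_[L,.03]+X[0]*ax+X[1]*ay+X[2]*az
E
python3 - <<'E'
from h import *
d=np.load("w8.npz");P=(d["p"],d["q"])
for wts in((1,1),(1,0),(0,1)):
    f=lambda p:np.r_[wts[0]*(proj("top",ledge([73.5+p[0],p[1],8]))[0]-[302.3,219.4]),wts[1]*(proj("wrist",ledge([73.5+p[0],p[1],8]),P)[0]-[62.3,71.8])]
    b=least_squares(f,[0,0]);print(b.x,b.fun,ledge([73.5+b.x[0],b.x[1],8]))
move((.500,-.1595,.20),.403);move((.500,-.1595,.130),.403)
E
```

```text
[0.4557 5.8879] [ 0.0758  0.9237  0.0661 -0.4375] [0.5132 0.1709 0.1008]
[3.1276 3.9361] [ 0. -0. -0. -0.] [0.5155 0.171  0.1033]
[0.1971 6.4494] [ 0.  0. -0.  0.] [0.5127 0.171  0.1006]
cur [ 0.5352 -0.1441  0.3599] yaw 0.40551915286636264 j6 0.7678960744946766 t 14.175 F [ 0.4596 -0.4076  0.1938] w 1.0006860691153727 gf 0.0
 -> dxyz [-0.077   0.0007  0.3198] yaw 0.0016794352442417448
cur [ 0.5352 -0.1441  0.3599] yaw 0.40551915286636264 j6 0.7678960744946766 t 14.175 F [ 0.4596 -0.4076  0.1938] w 1.0006860691153727 gf 0.0
 -> dxyz [-0.077   0.0008  0.4598] yaw 0.0016794352442417448
```

>>> send_rows --increments '[{"dx": -0.05, "dy": 0, "dz": 0.08, "yaw": 0, "claw": -1}, {"dx": -0.077, "dy": 0, "dz": 0.18, "yaw": 0, "claw": -1}, {"dx": -0.077, "dy": 0, "dz": 0.28, "yaw": 0, "claw": -1}, {"dx": -0.077, "dy": 0, "dz": 0.37, "yaw": 0, "claw": -1}, {"dx": -0.077, "dy": 0, "dz": 0.43, "yaw": 0, "claw": -1}, {"dx": -0.077, "dy": 0, "dz": 0.46, "yaw": 0, "claw": -1}, {"dx": -0.077, "dy": 0, "dz": 0.46, "yaw": 0, "claw": -0.5}, {"dx": -0.077, "dy": 0, "dz": 0.46, "yaw": 0, "claw": 0}, {"dx": -0.077, "dy": 0, "dz": 0.46, "yaw": 0, "claw": 0.4}, {"dx": -0.077, "dy": 0, "dz": 0.46, "yaw": 0, "claw": 1}, {"dx": -0.077, "dy": 0, "dz": 0.46, "yaw": 0, "claw": 1}]'

```text
time: 15.55
tool_pos: [0.5011, -0.1611, 0.1321]
tool_rot: [0.001, 0.98, 0.201, 0.002]
contact_force: [1.0, -0.1, 6.1]
gripper_width: 0.505
grasp_force: 63.0
```

Run:
```python
from h import *
move((.500,-.1595,.205),.403)
```

```text
cur [ 0.5011 -0.1611  0.1321] yaw 0.40427091964765455 j6 0.7136629820235117 t 15.55 F [ 1.023  -0.0854  6.0916] w 0.5049811304833169 gf 63.0401086807251
 -> dxyz [-0.0003 -0.0034 -0.1458] yaw 0.000847279765102904
```

Gripped at 43 mm opening. I lift it 60 mm, still inside the slot, and take a level reference picture. I have to tilt the nose down 24° in the grip because the tool stays vertical, so I'll push the handle's lower end against the front of the slot.

>>> send_rows --increments '[{"dx": 0, "dy": 0, "dz": -0.02, "yaw": 0, "claw": 1}, {"dx": 0, "dy": 0, "dz": -0.05, "yaw": 0, "claw": 1}, {"dx": 0, "dy": 0, "dz": -0.08, "yaw": 0, "claw": 1}, {"dx": 0, "dy": 0, "dz": -0.11, "yaw": 0, "claw": 1}, {"dx": 0, "dy": 0, "dz": -0.12, "yaw": 0, "claw": 1}, {"dx": 0, "dy": 0, "dz": -0.12, "yaw": 0, "claw": 1}]'

```text
time: 16.3
tool_pos: [0.4999, -0.1606, 0.1903]
tool_rot: [0.0, 0.98, 0.201, 0.0]
contact_force: [0.2, -0.4, -1.7]
gripper_width: 0.507
grasp_force: 62.3
```

Run:
```python
from h import *
move((.5,-.16,.19),.404)
a=manip.grab_frame("wrist")[:,:,::-1];cv2.imwrite("pics/w9.png",a)
b=manip.grab_frame("scene")[:,:,::-1];cv2.imwrite("pics/s9.png",b)
# predicted level features (tool coords): scanner x->tool x, up = -tool z, underside at tool z=+.009
p=manip.camera_params("wrist");T=np.linalg.inv(p["tool_from_camera"]);K=p["camera_matrix"]
for x,z in((90,43),(64,43),(64,42),(-48,42)):
    c=T@[x*1e-3,0,.009-z*1e-3,1];c=K@c[:3];print(x,z,c[:2]/c[2])
print([(v,int(a[v,318:330].mean())) for v in range(0,400,4)])
cv2.imwrite("pics/c9.png",np.vstack([cv2.resize(a,(560,350)),np.hstack([crop(b,365,110,5)[:240],np.zeros((240,160,3),np.uint8)])]))
```

```text
cur [ 0.4999 -0.1606  0.1903] yaw 0.40431293639213023 j6 0.7137721519758021 t 16.3 F [ 0.1514 -0.3588 -1.7129] w 0.5067644607962287 gf 62.29357123374939
 -> dxyz [ 0.0007 -0.0011  0.0007] yaw 0.00020862426142009838
90 43 [323.3413  24.1182]
64 43 [323.4043 113.6013]
64 42 [323.4087 113.5228]
-48 42 [323.603  391.1985]
[(0, 124), (4, 121), (8, 123), (12, 146), (16, 132), (20, 130), (24, 133), (28, 107), (32, 74), (36, 60), (40, 51), (44, 60), (48, 68), (52, 72), (56, 74), (60, 73), (64, 72), (68, 71), (72, 72), (76, 70), (80, 67), (84, 63), (88, 62), (92, 58), (96, 55), (100, 53), (104, 52), (108, 53), (112, 133), (116, 194), (120, 175), (124, 148), (128, 136), (132, 138), (136, 188), (140, 190), (144, 190), (148, 190), (152, 190), (156, 189), (160, 189), (164, 189), (168, 189), (172, 189), (176, 145), (180, 64), (184, 64), (188, 62), (192, 62), (196, 61), (200, 120), (204, 127), (208, 128), (212, 128), (216, 127), (220, 97), (224, 55), (228, 55), (232, 53), (236, 54), (240, 53), (244, 52), (248, 52), (252, 52), (256, 51), (260, 49), (264, 50), (268, 50), (272, 49), (276, 49), (280, 49), (284, 49), (288, 48), (292, 49), (296, 48), (300, 48), (304, 49), (308, 47), (312, 47), (316, 46), (320, 47), (324, 48), (328, 102), (332, 111), (336, 111), (340, 111), (344, 111), (348, 111), (352, 51), (356, 35), (360, 41), (364, 41), (368, 42), (372, 41), (376, 41), (380, 42), (384, 40), (388, 41), (392, 41), (396, 40)]
```

View pics/c9.png

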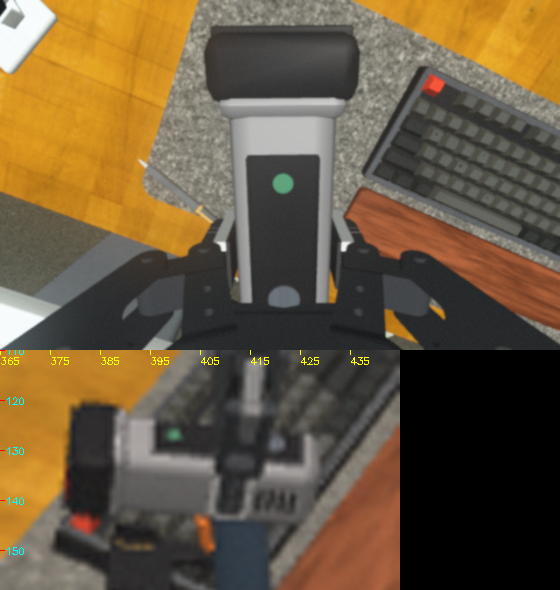

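The picture shows the scanner held level: the hood edge is at row 112, the LED near (323,210), and the handle still inside the fork's slot. Now I push it forward in stages.

>>> send_rows --increments '[{"dx": 0.015, "dy": 0, "dz": 0, "yaw": 0, "claw": 1}, {"dx": 0.03, "dy": 0, "dz": 0, "yaw": 0, "claw": 1}, {"dx": 0.045, "dy": 0, "dz": 0, "yaw": 0, "claw": 1}, {"dx": 0.06, "dy": 0, "dz": 0, "yaw": 0, "claw": 1}, {"dx": 0.07, "dy": 0, "dz": 0, "yaw": 0, "claw": 1}, {"dx": 0.07, "dy": 0, "dz": 0, "yaw": 0, "claw": 1}]'

```text
time: 17.15
tool_pos: [0.5305, -0.1472, 0.189]
tool_rot: [0.0, 0.98, 0.201, -0.003]
contact_force: [-5.2, -1.0, -1.1]
gripper_width: 0.504
grasp_force: 62.2
```

```bash
cat >> h.py <<'E'
def feats(a): # a RGB wrist image
    g=a.astype(int); m=(g[:,:,1]-g[:,:,0]>25)&(g[:,:,1]-g[:,:,2]>5); m[:, :290]=0;m[:,360:]=0;m[:60]=0
    v,u=np.nonzero(m); led=np.median(v) if len(v) else np.nan
    prof=a[:,310:336].mean((1,2)); d=np.diff(cv2.GaussianBlur(prof[:,None],(1,5),0).ravel())
    edge=np.argmax(d[:int(led)])+.5
    pan=edge+np.argmin(d[int(edge):int(led)-3])
    return np.array([edge,pan,led]),(np.median(u) if len(u) else np.nan)
def row(x,z,th):
    "row of scanner point (mm rel. to grip pivot, level coords) when pitched nose-down th"
    p=manip.camera_params("wrist");T=np.linalg.inv(p["tool_from_camera"]);K=p["camera_matrix"]
    X=x*np.cos(th)+z*np.sin(th);Z=-x*np.sin(th)+z*np.cos(th)
    c=T@np.array([X*1e-3,0,-.019-Z*1e-3,1.]);c=K@c[:3];return (c/c[2])[1]
def pitch():
    r0=feats(cv2.imread("pics/w9.png")[:,:,::-1])[0]
    xs=[least_squares(lambda x:row(x[0],14,0)-r,[50]).x[0] for r in r0]
    a=manip.grab_frame("wrist");r,u=feats(a)
    f=lambda p:[row(x,14+p[1],p[0])-v for x,v in zip(xs,r)]
    b=least_squares(f,[.1,0.],x_scale=[.1,1]);b1=least_squares(lambda p:f([p[0],0]),[.1])
    print("feat0",r0,"xs",np.array(xs),"feat",r,"u",u,"pitch,z",b.x,"res",b.fun,"pitch only",b1.x,b1.fun)
    return a
E
python3 - <<'E'
from h import *
move((.5,-.16,.19),.404)
a=pitch();cv2.imwrite("pics/w10.png",a[:,:,::-1])
E
```

```text
cur [ 0.5305 -0.1472  0.189 ] yaw 0.40463055615677407 j6 0.7627141768466703 t 17.15 F [-5.1511 -1.0453 -1.1174] w 0.503917491344835 gf 62.15979337692261
 -> dxyz [-0.0661 -0.0004 -0.0017] yaw 0.00042037077118273203
feat0 [111.5 176.5 209. ] xs [64.6322 43.1737 31.5422] feat [111.5 173.5 206. ] u 324.0 pitch,z [ 0.002  -3.9007] res [-0.2951  0.5752 -0.3865] pitch only [0.0388] [-1.6912  0.5341  0.5419]
```

>>> send_rows --increments '[{"dx": 0.01, "dy": 0, "dz": 0, "yaw": 0, "claw": 1}, {"dx": 0.02, "dy": 0, "dz": 0, "yaw": 0, "claw": 1}, {"dx": 0.03, "dy": 0, "dz": 0, "yaw": 0, "claw": 1}, {"dx": 0.04, "dy": 0, "dz": 0, "yaw": 0, "claw": 1}, {"dx": 0.04, "dy": 0, "dz": 0, "yaw": 0, "claw": 1}]'

```text
time: 17.82
tool_pos: [0.5477, -0.1394, 0.1878]
tool_rot: [-0.0, 0.98, 0.201, -0.005]
contact_force: [-6.6, -2.7, -2.4]
gripper_width: 0.507
grasp_force: 62.0
```

Run:
```python
from h import *
move((.5,-.16,.19),.404)
a=pitch();cv2.imwrite("pics/w11.png",a[:,:,::-1])
```

```text
cur [ 0.5477 -0.1394  0.1878] yaw 0.4044595748055154 j6 0.7884462227017631 t 17.825 F [-6.5813 -2.6844 -2.4342] w 0.5071626440808746 gf 61.962668895721436
 -> dxyz [-0.104   0.0003 -0.0035] yaw 0.00030638320367692984
feat0 [111.5 176.5 209. ] xs [64.6311 43.1736 31.5426] feat [114.5 170.5 201. ] u 324.0 pitch,z [ -0.2192 -17.8658] res [-1.0375  1.7145 -0.9012] pitch only [0.0911] [-6.3925  0.5806  2.4728]
```

Run:
```python
from h import *
def span(p,lo,hi,c=323):
    l=c
    while l>0 and lo<=p[l]<=hi:l-=1
    r=c
    while r<639 and lo<=p[r]<=hi:r+=1
    return l,r
for n in(9,10,11):
    g=cv2.GaussianBlur(cv2.cvtColor(cv2.imread(f"pics/w{n}.png"),6),(3,3),0).astype(int)
    print(n,"hood",[(v,)+span(g[v],0,95) for v in range(30,110,8)],"lip",[(v,)+span(g[v],125,255) for v in range(116,124,2)],"panel",[(v,)+span(g[v],0,105) for v in (184,188,192,230,240,250)])
    print("   barrel",[(v,)+span(g[v],150,255) for v in range(140,172,8)])
```

```text
9 hood [(30, 241, 403), (38, 240, 404), (46, 237, 408), (54, 234, 410), (62, 232, 412), (70, 232, 411), (78, 234, 411), (86, 234, 410), (94, 234, 409), (102, 236, 407)] lip [(116, 251, 394), (118, 241, 395), (120, 249, 394), (122, 251, 392)] panel [(184, 280, 365), (188, 280, 365), (192, 281, 365), (230, 282, 364), (240, 283, 364), (250, 283, 364)]
   barrel [(140, 266, 377), (148, 267, 377), (156, 267, 376), (164, 267, 376)]
10 hood [(30, 323, 323), (38, 247, 400), (46, 245, 402), (54, 242, 406), (62, 238, 408), (70, 239, 408), (78, 239, 408), (86, 239, 408), (94, 240, 407), (102, 242, 405)] lip [(116, 255, 392), (118, 254, 393), (120, 255, 391), (122, 256, 390)] panel [(184, 282, 365), (188, 282, 365), (192, 283, 365), (230, 283, 364), (240, 284, 364), (250, 284, 364)]
   barrel [(140, 270, 376), (148, 270, 375), (156, 271, 375), (164, 271, 374)]
11 hood [(30, 323, 323), (38, 323, 323), (46, 323, 323), (54, 257, 390), (62, 254, 393), (70, 249, 397), (78, 249, 398), (86, 249, 398), (94, 248, 398), (102, 249, 399)] lip [(116, 270, 378), (118, 263, 384), (120, 262, 385), (122, 262, 385)] panel [(184, 285, 363), (188, 285, 363), (192, 323, 323), (230, 285, 363), (240, 285, 363), (250, 285, 363)]
   barrel [(140, 277, 370), (148, 276, 370), (156, 276, 370), (164, 276, 369)]
```

Hood width shrinks from 179 to 149.5 px, which gives a pitch of about 0.28 rad. About 13 mm more travel should reach 0.42.

>>> send_rows --increments '[{"dx": 0.009, "dy": 0, "dz": 0, "yaw": 0, "claw": 1}, {"dx": 0.018, "dy": 0, "dz": 0, "yaw": 0, "claw": 1}, {"dx": 0.026, "dy": 0, "dz": 0, "yaw": 0, "claw": 1}, {"dx": 0.026, "dy": 0, "dz": 0, "yaw": 0, "claw": 1}]'

```text
time: 18.38
tool_pos: [0.5598, -0.1343, 0.1882]
tool_rot: [-0.0, 0.98, 0.201, -0.004]
contact_force: [-7.2, -1.7, -2.0]
gripper_width: 0.504
grasp_force: 62.4
```

```bash
cat >> h.py <<'E'
def span(p,lo,hi,c=323):
    l=r=c
    while l>0 and lo<=p[l]<=hi:l-=1
    while r<639 and lo<=p[r]<=hi:r+=1
    return r-l
def meas(im):
    g=cv2.GaussianBlur(cv2.cvtColor(im,6),(3,3),0).astype(int)
    hood=max((span(g[v],0,95),v) for v in range(50,130)if span(g[v],0,95)<200)
    e=feats(im[:,:,::-1])[0]
    lip=max((span(g[v],120,255),v) for v in range(int(e[0])+3,int(e[0])+14))
    pan=np.median([span(g[v],0,105) for v in range(int(e[1])+4,int(e[1])+14) ])
    return hood[0],lip[0],pan,e
def pitch2(n,m=None):
    h0,l0,p0,e0=meas(cv2.imread("pics/w9.png"));h,l,p,e=meas(cv2.imread(f"pics/w{n}.png"))
    dep=lambda x,th:-.2707*(x*np.cos(th)+14*np.sin(th)-66.7)+.9627*(143-19-(-x*np.sin(th)+14*np.cos(th)))
    out=[]
    for x,a,b in((77,h0,h),(60,l0,l),(40,p0,p)):
        out.append(least_squares(lambda t:dep(x,t[0])/dep(x,0)-a/b,[.3]).x[0])
    print("widths",h0,l0,p0,"->",h,l,p,e,"pitch by hood,lip,panel",np.array(out))
E
python3 - <<'E'
from h import *
move((.5,-.16,.19),.404)
cv2.imwrite("pics/w12.png",manip.grab_frame("wrist")[:,:,::-1]);cv2.imwrite("pics/s12.png",manip.grab_frame("scene")[:,:,::-1])
for n in(10,11,12):pitch2(n)
E
```

```text
cur [ 0.5598 -0.1343  0.1882] yaw 0.40439214044018124 j6 0.8045193879949808 t 18.375 F [-7.2422 -1.6799 -1.9834] w 0.5035595008050602 gf 62.373783588409424
 -> dxyz [-0.1302  0.0003 -0.0026] yaw 0.0002614269601206587
widths 180 396 85.0 -> 171 446 83.0 [111.5 173.5 206. ] pitch by hood,lip,panel [ 0.0758 -0.2422  0.0765]
widths 180 396 85.0 -> 150 125 78.0 [114.5 170.5 201. ] pitch by hood,lip,panel [0.278  2.0741 0.2703]
widths 180 396 85.0 -> 145 118 75.0 [118.5 171.5 199. ] pitch by hood,lip,panel [0.3331 2.0741 0.3914]
```

```bash
cat >> h.py <<'E'
def pitch3(n):
    p=manip.camera_params("wrist");T=np.linalg.inv(p["tool_from_camera"]);K=p["camera_matrix"]
    I=[cv2.GaussianBlur(cv2.imread(f"pics/w{k}.png"),(0,0),2).astype(np.float32) for k in("9",n)]
    x,y=np.meshgrid(np.arange(16,68,.7),np.arange(-21,21.1,.7));x=x.ravel();y=y.ravel()
    def smp(im,th,dx,dz,dy,yw):
        xx=x*np.cos(yw)-y*np.sin(yw);yy=x*np.sin(yw)+y*np.cos(yw)
        X=xx*np.cos(th)+14*np.sin(th)+dx;Z=-xx*np.sin(th)+14*np.cos(th)+dz
        c=K@(T[:3,:3]@np.array([X,yy+dy,-19-Z])*1e-3+T[:3,3:]);c=(c[:2]/c[2]).astype(np.float32)
        return cv2.remap(im,c[0][:,None],c[1][:,None],cv2.INTER_LINEAR)[:,0]
    r=smp(I[0],0,0,0,0,0).ravel()
    f=lambda q:(q[5]*smp(I[1],*q[:5]).ravel()-r)/30
    best=min((least_squares(f,[t,0,0,0,0,1],diff_step=1e-3,x_scale=[.05,1,1,1,.03,.1],loss="soft_l1") for t in(.02,.1,.2,.3,.4,.5)),key=lambda b:b.cost)
    print(n,"pitch,dx,dz,dy,yaw,gain",best.x,"cost",best.cost/len(r)); return best.x
E
python3 - <<'E'
from h import *
for n in("10","11","12"):pitch3(n)
E
```

```text
10 pitch,dx,dz,dy,yaw,gain [ 0.0505 -0.4058 -0.3701  0.0507  0.      1.0037] cost 0.0151400712964406
11 pitch,dx,dz,dy,yaw,gain [ 0.2841 -2.8312 -0.     -0.      0.      0.9878] cost 0.08979523764702982
12 pitch,dx,dz,dy,yaw,gain [ 0.4167 -3.8312  0.1292  0.2222  0.      1.0125] cost 0.08048846706662953
```

Run:
```python
s=open("h.py").read()
s=s.replace('''    f=lambda q:(q[5]*smp(I[1],*q[:5]).ravel()-r)/30
    best=min((least_squares(f,[t,0,0,0,0,1],diff_step=1e-3,x_scale=[.05,1,1,1,.03,.1],loss="soft_l1") for t in(.02,.1,.2,.3,.4,.5)),key=lambda b:b.cost)''','''    S=np.array([.05,1,1,1,.03,.1]);dq=lambda w:(np.array(w)-5)*S+[0,0,0,0,0,1]
    f=lambda w:(dq(w)[5]*smp(I[1],*dq(w)[:5]).ravel()-r)/30
    best=min((least_squares(f,[t/.05+5,5,5,5,5,5],diff_step=2e-2,loss="soft_l1") for t in(.02,.1,.2,.3,.4,.5)),key=lambda b:b.cost);best.x=dq(best.x)''')
open("h.py","w").write(s)
from h import *
for n in("10","11","12"):pitch3(n)
```

```text
10 pitch,dx,dz,dy,yaw,gain [ 0.0891 -0.9304  0.0266 -0.0264  0.008   0.9992] cost 0.009246831279557952
11 pitch,dx,dz,dy,yaw,gain [ 0.2968 -2.8291  0.3729 -0.1129  0.01    0.9868] cost 0.08650073977109035
12 pitch,dx,dz,dy,yaw,gain [ 0.4111 -3.8696  0.1362 -0.1531  0.0122  1.014 ] cost 0.07917630412426428
```

Pitch is 0.411 rad against the 0.419 wanted. I back off and lift clear.

>>> send_rows --increments '[{"dx": -0.015, "dy": 0, "dz": 0, "yaw": 0, "claw": 1}, {"dx": -0.015, "dy": 0, "dz": -0.04, "yaw": 0, "claw": 1}, {"dx": -0.015, "dy": 0, "dz": -0.09, "yaw": 0, "claw": 1}, {"dx": -0.015, "dy": 0, "dz": -0.13, "yaw": 0, "claw": 1}, {"dx": -0.015, "dy": 0, "dz": -0.14, "yaw": 0, "claw": 1}, {"dx": -0.015, "dy": 0, "dz": -0.14, "yaw": 0, "claw": 1}]'

```text
time: 19.23
tool_pos: [0.5555, -0.1367, 0.2602]
tool_rot: [0.0, 0.98, 0.201, 0.0]
contact_force: [-0.5, -0.6, -2.4]
gripper_width: 0.51
grasp_force: 62.3
```

Run:
```python
from h import *
cv2.imwrite("pics/w13.png",manip.grab_frame("wrist")[:,:,::-1])
x=pitch3("13");th,dx,dz=x[:3]
P=-7.5
X=91*np.cos(th)+P*np.sin(th)+dx;Z=-91*np.sin(th)+P*np.cos(th)+dz
az=np.r_[-c_*hu,s_];lab=np.array([.5137,.171,.101]);w=lab+.08*az
t=np.r_[w[:2]-X*1e-3*hu,w[2]-Z*1e-3-.019];print("X,Z",X,Z,"window",w,"TCP",t)
np.save("aim.npy",t)
move(t+[0,0,.03],H+x[4]); move(t,H+x[4])
```

```text
13 pitch,dx,dz,dy,yaw,gain [ 0.4042 -3.8086  0.2783 -0.16    0.0119  1.0106] cost 0.08023550823491357
X,Z 76.90747405725305 -42.408595978039074 window [0.4819 0.1052 0.1335] TCP [0.4484 0.036  0.157 ]
cur [ 0.5551 -0.1366  0.2592] yaw 0.4043633385199571 j6 0.7949282239515745 t 19.275 F [ 0.1155 -0.6419 -2.1047] w 0.5054406866590995 gf 62.32643008232117
 -> dxyz [-0.0603 -0.4012  0.1448] yaw -0.48500377239598763
cur [ 0.5551 -0.1366  0.2592] yaw 0.4043633385199571 j6 0.7949282239515745 t 19.275 F [ 0.1155 -0.6419 -2.1047] w 0.5054406866590995 gf 62.32643008232117
 -> dxyz [-0.0603 -0.4011  0.2048] yaw -0.48500377239598763
```

>>> send_rows --increments '[{"dx": -0.03, "dy": -0.05, "dz": 0, "yaw": -0.05, "claw": 1}, {"dx": -0.06, "dy": -0.12, "dz": 0, "yaw": -0.13, "claw": 1}, {"dx": -0.06, "dy": -0.2, "dz": 0, "yaw": -0.22, "claw": 1}, {"dx": -0.06, "dy": -0.27, "dz": 0, "yaw": -0.31, "claw": 1}, {"dx": -0.06, "dy": -0.34, "dz": 0.02, "yaw": -0.4, "claw": 1}, {"dx": -0.06, "dy": -0.385, "dz": 0.06, "yaw": -0.46, "claw": 1}, {"dx": -0.06, "dy": -0.401, "dz": 0.11, "yaw": -0.485, "claw": 1}, {"dx": -0.06, "dy": -0.401, "dz": 0.155, "yaw": -0.485, "claw": 1}, {"dx": -0.06, "dy": -0.401, "dz": 0.19, "yaw": -0.485, "claw": 1}, {"dx": -0.06, "dy": -0.401, "dz": 0.205, "yaw": -0.485, "claw": 1}, {"dx": -0.06, "dy": -0.401, "dz": 0.205, "yaw": -0.485, "claw": 1}]'

```text
time: 20.65
tool_pos: [0.4486, 0.0357, 0.1568]
tool_rot: [-0.0, 0.844, 0.536, -0.0]
contact_force: [0.3, -0.8, -2.3]
gripper_width: 0.506
grasp_force: 62.3
```

Run:
```python
from h import *
s=manip.state();q=s["tool_rot"];P=(s["tool_pos"],q)
cv2.imwrite("pics/w14.png",manip.grab_frame("wrist")[:,:,::-1])
t=manip.grab_frame("top")[:,:,::-1];sc=manip.grab_frame("scene")[:,:,::-1];cv2.imwrite("pics/t14.png",t);cv2.imwrite("pics/s14.png",sc)
x=pitch3("14");move(np.load("aim.npy"),H+x[4])
# independent check: red window frame and label in scene/top images vs predicted
M=R.from_quat(np.r_[q[1:],q[0]]).as_matrix();th=x[0]
X=91*np.cos(th)-7.5*np.sin(th)+x[1];Z=-91*np.sin(th)-7.5*np.cos(th)+x[2]
win=s["tool_pos"]+M@np.array([X,0,-19-Z])*1e-3;print("window est",win)
def locate(im,box,mask):
    u,v,u2,v2=box;n,lb,st_,ce=cv2.connectedComponentsWithStats(mask(im[v:v2,u:u2].astype(int)).astype(np.uint8))
    for i in range(1,n):
        if st_[i,4]>8:print("   blob",ce[i]+[u,v],st_[i])
red=lambda r:(r[:,:,2]-r[:,:,1]>60)&(r[:,:,2]-r[:,:,0]>60)&(r[:,:,1]<80)
for nm,im in(("top",t),("scene",sc)):
    w=proj(nm,win)[0];l=proj(nm,[.5137,.171,.101])[0];print(nm,"pred window",w,"label",l)
    u,v=w.astype(int);locate(im,(u-30,v-30,u+30,v+30),red)
```

```text
14 pitch,dx,dz,dy,yaw,gain [ 0.3947 -3.9404 -1.1846 -0.2409  0.0128  1.0521] cost 0.09672542121999927
cur [0.4496 0.0356 0.1584] yaw 1.1315990369597142 j6 0.35301614626627625 t 20.8 F [-0.4308 -0.3494 -1.1958] w 0.5046838495340911 gf 62.32712745666504
 -> dxyz [-0.0004 -0.0025  0.0029] yaw -0.0008322653383091941
window est [0.4814 0.1055 0.1327]
top pred window [327.4194 232.8669] label [302.3273 220.1349]
   blob [344.2323 228.6061] [43 21  9 15 99]
   blob [352.6612 244.1639] [ 52  24   8  34 183]
scene pred window [369.7625 212.6558] label [345.718 232.235]
```

The window lies within about 1 mm of the aim point, with pitch about 0.40 rad. I hold for 2.5 s.

>>> send_rows --increments '[{"dx": 0, "dy": 0, "dz": 0, "yaw": 0, "claw": 1}, {"dx": 0, "dy": 0, "dz": 0, "yaw": 0, "claw": 1}, {"dx": 0, "dy": 0, "dz": 0, "yaw": 0, "claw": 1}, {"dx": 0, "dy": 0, "dz": 0, "yaw": 0, "claw": 1}, {"dx": 0, "dy": 0, "dz": 0, "yaw": 0, "claw": 1}, {"dx": 0, "dy": 0, "dz": 0, "yaw": 0, "claw": 1}, {"dx": 0, "dy": 0, "dz": 0, "yaw": 0, "claw": 1}, {"dx": 0, "dy": 0, "dz": 0, "yaw": 0, "claw": 1}, {"dx": 0, "dy": 0, "dz": 0, "yaw": 0, "claw": 1}, {"dx": 0, "dy": 0, "dz": 0, "yaw": 0, "claw": 1}, {"dx": 0, "dy": 0, "dz": 0, "yaw": 0, "claw": 1}, {"dx": 0, "dy": 0, "dz": 0, "yaw": 0, "claw": 1}, {"dx": 0, "dy": 0, "dz": 0, "yaw": 0, "claw": 1}, {"dx": 0, "dy": 0, "dz": 0, "yaw": 0, "claw": 1}, {"dx": 0, "dy": 0, "dz": 0, "yaw": 0, "claw": 1}, {"dx": 0, "dy": 0, "dz": 0, "yaw": 0, "claw": 1}, {"dx": 0, "dy": 0, "dz": 0, "yaw": 0, "claw": 1}, {"dx": 0, "dy": 0, "dz": 0, "yaw": 0, "claw": 1}, {"dx": 0, "dy": 0, "dz": 0, "yaw": 0, "claw": 1}, {"dx": 0, "dy": 0, "dz": 0, "yaw": 0, "claw": 1}]'

```text
time: 23.3
tool_pos: [0.4488, 0.0358, 0.1573]
tool_rot: [-0.0, 0.844, 0.536, -0.0]
contact_force: [0.4, 0.4, -1.5]
gripper_width: 0.505
grasp_force: 62.3
```

Run:
```python
from h import *
hs=np.array([np.cos(.404),np.sin(.404)]);S=np.array([.500,-.160])
move(np.r_[.4496,.0356,.26],1.13)
move(np.r_[S-hs*.09,.26],.404)
```

```text
cur [0.4488 0.0358 0.1573] yaw 1.1317779764868854 j6 0.35300497500611705 t 23.3 F [ 0.4386  0.3932 -1.4943] w 0.5045552855892703 gf 62.32806444168091
 -> dxyz [ 0.0003  0.0015 -0.2054] yaw 0.0011853176579238085
cur [0.4488 0.0358 0.1573] yaw 1.1317779764868854 j6 0.35300497500611705 t 23.3 F [ 0.4386  0.3932 -1.4943] w 0.5045552855892703 gf 62.32806444168091
 -> dxyz [-0.4453  0.1393 -0.2054] yaw 0.4851853176579235
```

Held steady. Now I carry it back. To level it, I rest the hood's underside on the fork from behind the seat and press down gently.

>>> send_rows --increments '[{"dx": -0.04, "dy": 0, "dz": -0.05, "yaw": 0, "claw": 1}, {"dx": -0.1, "dy": 0.03, "dz": -0.12, "yaw": 0.05, "claw": 1}, {"dx": -0.17, "dy": 0.05, "dz": -0.18, "yaw": 0.14, "claw": 1}, {"dx": -0.25, "dy": 0.08, "dz": -0.205, "yaw": 0.24, "claw": 1}, {"dx": -0.33, "dy": 0.1, "dz": -0.205, "yaw": 0.34, "claw": 1}, {"dx": -0.4, "dy": 0.13, "dz": -0.205, "yaw": 0.42, "claw": 1}, {"dx": -0.44, "dy": 0.139, "dz": -0.205, "yaw": 0.485, "claw": 1}, {"dx": -0.445, "dy": 0.139, "dz": -0.205, "yaw": 0.485, "claw": 1}, {"dx": -0.445, "dy": 0.139, "dz": -0.205, "yaw": 0.485, "claw": 1}]'

```text
time: 24.42
tool_pos: [0.4172, -0.1947, 0.2597]
tool_rot: [-0.0, 0.98, 0.201, 0.0]
contact_force: [-0.4, 0.3, -1.1]
gripper_width: 0.506
grasp_force: 62.3
```

Run:
```python
from h import *
hs=np.array([np.cos(.404),np.sin(.404)]);S=np.array([.500,-.160])
move(np.r_[S-hs*.056,.185],.404)
```

```text
cur [ 0.4172 -0.1947  0.2597] yaw 0.40553988171999966 j6 0.5663820060151152 t 24.425 F [-0.424   0.3084 -1.1229] w 0.5056340609342906 gf 62.27084040641785
 -> dxyz [0.0676 0.0014 0.1494] yaw 0.0010265878133329427
```

>>> send_rows --increments '[{"dx": 0.04, "dy": 0, "dz": 0.03, "yaw": 0, "claw": 1}, {"dx": 0.068, "dy": 0, "dz": 0.08, "yaw": 0, "claw": 1}, {"dx": 0.068, "dy": 0, "dz": 0.12, "yaw": 0, "claw": 1}, {"dx": 0.068, "dy": 0, "dz": 0.145, "yaw": 0, "claw": 1}, {"dx": 0.068, "dy": 0, "dz": 0.16, "yaw": 0, "claw": 1}, {"dx": 0.065, "dy": 0, "dz": 0.17, "yaw": 0, "claw": 1}, {"dx": 0.06, "dy": 0, "dz": 0.18, "yaw": 0, "claw": 1}, {"dx": 0.055, "dy": 0, "dz": 0.19, "yaw": 0, "claw": 1}, {"dx": 0.055, "dy": 0, "dz": 0.19, "yaw": 0, "claw": 1}]'

```text
time: 25.55
tool_pos: [0.4426, -0.1846, 0.165]
tool_rot: [0.0, 0.98, 0.201, 0.0]
contact_force: [0.9, 0.0, -0.8]
gripper_width: 0.507
grasp_force: 62.5
```

Run:
```python
from h import *
cv2.imwrite("pics/w15.png",manip.grab_frame("wrist")[:,:,::-1]);x=pitch3("15")
move((.5,-.16,.2),.404)
```

```text
15 pitch,dx,dz,dy,yaw,gain [ 0.3947 -4.0105 -1.3057 -0.11    0.01    0.9529] cost 0.09502823852791284
cur [ 0.4426 -0.1846  0.1652] yaw 0.4039559921494102 j6 0.616344144129952 t 25.6 F [ 0.0272 -0.1528 -0.8122] w 0.5039164003693064 gf 62.48721957206726
 -> dxyz [ 0.1249 -0.     -0.0695] yaw -2.9338567059925918e-05
```

>>> send_rows --increments '[{"dx": -0.006, "dy": 0, "dz": 0.01, "yaw": 0, "claw": 1}, {"dx": -0.012, "dy": 0, "dz": 0.02, "yaw": 0, "claw": 1}, {"dx": -0.018, "dy": 0, "dz": 0.03, "yaw": 0, "claw": 1}, {"dx": -0.023, "dy": 0, "dz": 0.04, "yaw": 0, "claw": 1}, {"dx": -0.023, "dy": 0, "dz": 0.04, "yaw": 0, "claw": 1}]'

```text
time: 26.22
tool_pos: [0.4342, -0.1895, 0.1471]
tool_rot: [0.001, 0.98, 0.201, 0.003]
contact_force: [5.0, 1.2, 3.0]
gripper_width: 0.507
grasp_force: 62.8
```

Run:
```python
from h import *
cv2.imwrite("pics/w16.png",manip.grab_frame("wrist")[:,:,::-1]);x=pitch3("16")
move((.5,-.16,.2),.404)
```

```text
16 pitch,dx,dz,dy,yaw,gain [ 0.2011 -2.4788 -0.5016 -0.0886  0.0082  0.9499] cost 0.055074654780322065
cur [ 0.4341 -0.1895  0.1471] yaw 0.4041747263345015 j6 0.5960198033129946 t 26.275 F [4.8138 1.399  4.9972] w 0.5072178131884439 gf 62.804152965545654
 -> dxyz [ 0.1449 -0.002  -0.1051] yaw 0.0001164842230008863
```

>>> send_rows --increments '[{"dx": -0.003, "dy": 0, "dz": 0.009, "yaw": 0, "claw": 1}, {"dx": -0.006, "dy": 0, "dz": 0.018, "yaw": 0, "claw": 1}, {"dx": -0.009, "dy": 0, "dz": 0.027, "yaw": 0, "claw": 1}, {"dx": -0.01, "dy": 0, "dz": 0.035, "yaw": 0, "claw": 1}, {"dx": -0.01, "dy": 0, "dz": 0.035, "yaw": 0, "claw": 1}]'

```text
time: 26.9
tool_pos: [0.4277, -0.1923, 0.1303]
tool_rot: [0.002, 0.98, 0.201, -0.0]
contact_force: [-5.6, 0.0, 13.4]
gripper_width: 0.507
grasp_force: 64.7
```

Run:
```python
from h import *
cv2.imwrite("pics/w17.png",manip.grab_frame("wrist")[:,:,::-1]);x=pitch3("17")
move((.5,-.16,.2),.404)
```

```text
17 pitch,dx,dz,dy,yaw,gain [ 0.0207 -1.9292  1.6811  0.03    0.0056  1.0017] cost 0.01375828421735677
cur [ 0.4277 -0.1923  0.1303] yaw 0.4045320089357297 j6 0.5869104778462124 t 26.95 F [-5.5695 -0.7997 14.0604] w 0.508080549128757 gf 64.67920660972595
 -> dxyz [ 0.1582 -0.0021 -0.1395] yaw 0.0003546726238197924
```

The scanner is level again (0.02 rad). I lift it, move above the seat and lower it.

>>> send_rows --increments '[{"dx": 0, "dy": 0, "dz": -0.05, "yaw": 0, "claw": 1}, {"dx": 0, "dy": 0, "dz": -0.14, "yaw": 0, "claw": 1}, {"dx": 0, "dy": 0, "dz": -0.22, "yaw": 0, "claw": 1}, {"dx": 0.06, "dy": -0.002, "dz": -0.23, "yaw": 0, "claw": 1}, {"dx": 0.12, "dy": -0.002, "dz": -0.23, "yaw": 0, "claw": 1}, {"dx": 0.162, "dy": -0.002, "dz": -0.23, "yaw": 0, "claw": 1}, {"dx": 0.162, "dy": -0.002, "dz": -0.23, "yaw": 0, "claw": 1}, {"dx": 0.162, "dy": -0.002, "dz": -0.23, "yaw": 0, "claw": 1}]'

```text
time: 27.95
tool_pos: [0.5002, -0.1582, 0.2412]
tool_rot: [-0.0, 0.98, 0.201, -0.001]
contact_force: [-0.4, 0.6, -1.8]
gripper_width: 0.505
grasp_force: 65.1
```

Run:
```python
from h import *
cv2.imwrite("pics/w18.png",manip.grab_frame("wrist")[:,:,::-1]);x=pitch3("18")
hs=np.array([np.cos(.404),np.sin(.404)]);S=np.array([.4999,-.1606])
move(np.r_[S-hs*x[1]*1e-3,.135],.404)
```

```text
18 pitch,dx,dz,dy,yaw,gain [-0.0229 -1.132   0.2232  0.0231  0.0055  1.0019] cost 0.0037738905910143505
cur [ 0.5003 -0.1583  0.2415] yaw 0.40379389076972916 j6 0.7191791254259892 t 28.0 F [ 0.3405 -0.0967 -1.6499] w 0.50575988190303 gf 65.07512211799622
 -> dxyz [0.     0.0041 0.2131] yaw -0.00013740615351398588
```

>>> send_rows --increments '[{"dx": 0, "dy": 0.004, "dz": 0.03, "yaw": 0, "claw": 1}, {"dx": 0, "dy": 0.004, "dz": 0.08, "yaw": 0, "claw": 1}, {"dx": 0, "dy": 0.004, "dz": 0.13, "yaw": 0, "claw": 1}, {"dx": 0, "dy": 0.004, "dz": 0.17, "yaw": 0, "claw": 1}, {"dx": 0, "dy": 0.004, "dz": 0.195, "yaw": 0, "claw": 1}, {"dx": 0, "dy": 0.004, "dz": 0.207, "yaw": 0, "claw": 1}, {"dx": 0, "dy": 0.004, "dz": 0.213, "yaw": 0, "claw": 1}, {"dx": 0, "dy": 0.004, "dz": 0.213, "yaw": 0, "claw": 1}]'

```text
time: 29.0
tool_pos: [0.5025, -0.16, 0.1364]
tool_rot: [0.0, 0.98, 0.201, 0.0]
contact_force: [0.1, 0.0, -1.8]
gripper_width: 0.505
grasp_force: 65.1
```

>>> send_rows --increments '[{"dx": 0, "dy": 0, "dz": 0.003, "yaw": 0, "claw": 1}, {"dx": 0, "dy": 0, "dz": 0.006, "yaw": 0, "claw": 1}, {"dx": 0, "dy": 0, "dz": 0.009, "yaw": 0, "claw": 1}, {"dx": 0, "dy": 0, "dz": 0.011, "yaw": 0, "claw": 1}, {"dx": 0, "dy": 0, "dz": 0.011, "yaw": 0, "claw": 1}]'

```text
time: 29.62
tool_pos: [0.5025, -0.16, 0.1323]
tool_rot: [0.0, 0.98, 0.201, 0.0]
contact_force: [-4.0, 1.9, 8.1]
gripper_width: 0.502
grasp_force: 66.4
```

Run:
```python
from h import *
cv2.imwrite("pics/w19.png",manip.grab_frame("wrist")[:,:,::-1]);x=pitch3("19")
move((.5,-.16,.13),.404)
```

```text
19 pitch,dx,dz,dy,yaw,gain [ 0.0599 -2.3478  1.8089 -0.0059  0.0064  0.9891] cost 0.04151639165817274
cur [ 0.5025 -0.16    0.1324] yaw 0.404323878941776 j6 0.7172292395284653 t 29.675 F [-3.4634  2.4102  8.1179] w 0.5059767700456027 gf 66.36258244514465
 -> dxyz [-0.0047 -0.0019  0.0047] yaw 0.0002159192945174008
```

>>> send_rows --increments '[{"dx": -0.003, "dy": 0, "dz": 0.002, "yaw": 0, "claw": 1}, {"dx": -0.003, "dy": 0, "dz": 0.004, "yaw": 0, "claw": 1}, {"dx": -0.003, "dy": 0, "dz": 0.004, "yaw": 0, "claw": 1}]'

```text
time: 30.05
tool_pos: [0.5025, -0.16, 0.1323]
tool_rot: [-0.0, 0.98, 0.201, 0.002]
contact_force: [-3.7, 6.5, 14.1]
gripper_width: 0.506
grasp_force: 67.1
```

Run:
```python
from h import *
cv2.imwrite("pics/w20.png",manip.grab_frame("wrist")[:,:,::-1]);x=pitch3("20")
s=manip.grab_frame("scene")[:,:,::-1];cv2.imwrite("pics/s20.png",s)
move((.5,-.16,.13),.404)
```

```text
20 pitch,dx,dz,dy,yaw,gain [ 0.0574 -2.3059  1.6875 -0.0099  0.0063  0.9895] cost 0.04156905063154272
cur [ 0.5025 -0.16    0.1323] yaw 0.40429754642802224 j6 0.7152167923870965 t 30.15 F [-3.5952  6.8453 13.92  ] w 0.5054118372474877 gf 67.12546706199646
 -> dxyz [-0.0046 -0.002   0.0046] yaw 0.00019836428534810344
```

It seems to rest nose-first, tilted about 3°. I press a little more to level it before letting go.

>>> send_rows --increments '[{"dx": 0.002, "dy": 0, "dz": 0.003, "yaw": 0, "claw": 1}, {"dx": 0.003, "dy": 0, "dz": 0.006, "yaw": 0, "claw": 1}, {"dx": 0.003, "dy": 0, "dz": 0.008, "yaw": 0, "claw": 1}, {"dx": 0.003, "dy": 0, "dz": 0.008, "yaw": 0, "claw": 1}]'

```text
time: 30.65
tool_pos: [0.5032, -0.1599, 0.1317]
tool_rot: [0.0, 0.98, 0.201, 0.0]
contact_force: [-15.4, 8.8, 31.0]
gripper_width: 0.504
grasp_force: 69.5
```

Run:
```python
from h import *
cv2.imwrite("pics/w21.png",manip.grab_frame("wrist")[:,:,::-1]);x=pitch3("21")
move((.5,-.16,.13),.404)
```

```text
21 pitch,dx,dz,dy,yaw,gain [ 0.0578 -2.227   1.373  -0.0467  0.0072  0.9834] cost 0.04361363486031041
cur [ 0.5032 -0.1599  0.1317] yaw 0.4048840280865707 j6 0.7172127794438359 t 30.7 F [-14.8547   9.7568  31.7963] w 0.5023294973754888 gf 69.48575019836426
 -> dxyz [-0.0061 -0.0023  0.0034] yaw 0.0005893520577136732
```

It is firmly seated at the original height, so the tilt reading is a bias. I relax the push and open.

>>> send_rows --increments '[{"dx": -0.004, "dy": 0, "dz": -0.007, "yaw": 0, "claw": 1}, {"dx": -0.007, "dy": 0, "dz": -0.012, "yaw": 0, "claw": 1}, {"dx": -0.007, "dy": 0, "dz": -0.012, "yaw": 0, "claw": 1}]'

```text
time: 31.08
tool_pos: [0.5, -0.1616, 0.1319]
tool_rot: [0.001, 0.98, 0.201, 0.001]
contact_force: [1.2, 1.7, 7.6]
gripper_width: 0.506
grasp_force: 66.2
```

>>> send_rows --increments '[{"dx": 0, "dy": 0, "dz": 0, "yaw": 0, "claw": -0.05}, {"dx": 0, "dy": 0, "dz": 0, "yaw": 0, "claw": -0.1}, {"dx": 0, "dy": 0, "dz": 0, "yaw": 0, "claw": -0.2}, {"dx": 0, "dy": 0, "dz": 0, "yaw": 0, "claw": -0.4}, {"dx": 0, "dy": 0, "dz": 0, "yaw": 0, "claw": -0.7}, {"dx": 0, "dy": 0, "dz": 0, "yaw": 0, "claw": -1}, {"dx": 0, "dy": 0, "dz": 0, "yaw": 0, "claw": -1}]'

```text
time: 31.95
tool_pos: [0.4989, -0.1613, 0.1303]
tool_rot: [0.0, 0.98, 0.201, 0.0]
contact_force: [0.1, 0.1, 0.2]
gripper_width: 1.003
grasp_force: 0.0
```

Run:
```python
from h import *
cv2.imwrite("pics/w22.png",manip.grab_frame("wrist")[:,:,::-1]);x=pitch3("22")
move((.535,-.1456,.3596),.402)
```

```text
22 pitch,dx,dz,dy,yaw,gain [ 0.0296 -0.9289  1.598   0.7474  0.007   1.002 ] cost 0.04962307534866678
cur [ 0.499  -0.1612  0.1303] yaw 0.4043424484683471 j6 0.7118927290025191 t 32.0 F [ 0.2248 -0.5596  0.473 ] w 0.9980502647449067 gf 0.0
 -> dxyz [ 0.0786 -0.0004 -0.4585] yaw 0.001561632312231313
```

Released. I retreat to the earlier look pose, so the scanner and phone can be compared numerically with the earlier pictures.

>>> send_rows --increments '[{"dx": 0, "dy": 0, "dz": -0.05, "yaw": 0, "claw": -1}, {"dx": 0, "dy": 0, "dz": -0.12, "yaw": 0, "claw": -1}, {"dx": 0.02, "dy": 0, "dz": -0.22, "yaw": 0, "claw": -1}, {"dx": 0.05, "dy": 0, "dz": -0.32, "yaw": 0, "claw": -1}, {"dx": 0.079, "dy": 0, "dz": -0.42, "yaw": 0, "claw": -1}, {"dx": 0.079, "dy": 0, "dz": -0.459, "yaw": 0, "claw": -1}, {"dx": 0.079, "dy": 0, "dz": -0.459, "yaw": 0, "claw": -1}, {"dx": 0.079, "dy": 0, "dz": -0.459, "yaw": 0, "claw": -1}]'

```text
time: 33.0
tool_pos: [0.5343, -0.1456, 0.3571]
tool_rot: [-0.001, 0.98, 0.201, -0.002]
contact_force: [-0.5, 0.9, -1.4]
gripper_width: 1.003
grasp_force: 0.0
```

Run:
```python
from h import *
move((.535,-.1456,.3596),.402)
a=manip.grab_frame("wrist")[:,:,::-1];cv2.imwrite("pics/w23.png",a)
t=manip.grab_frame("top")[:,:,::-1];s=manip.grab_frame("scene")[:,:,::-1]
cv2.imwrite("pics/t23.png",t);cv2.imwrite("pics/s23.png",s)
for nm,new,old,b in(("w scanner","w23","w8",(285,105,365,255)),("w phone","w23","w8",(0,10,160,130)),("w mat","w23","w8",(380,120,630,260)),("top phone","t23","t8",(270,190,335,240)),("top scanner","t23","t0",(405,185,455,250)),("scene phone","s23","s8",(315,208,375,258)),("scene scanner","s23","s0",(372,130,425,195)),("top mug","t23","t0",(195,125,245,180))):
    i=cv2.imread(f"pics/{new}.png",0)[b[1]:b[3],b[0]:b[2]].astype(np.float32);j=cv2.imread(f"pics/{old}.png",0)[b[1]:b[3],b[0]:b[2]].astype(np.float32)
    M=np.eye(2,3,dtype=np.float32)
    try: cc,M=cv2.findTransformECC(j,i,M,cv2.MOTION_EUCLIDEAN,(3,200,1e-6),None,3)
    except Exception as e: cc=None
    c=np.array([(b[2]-b[0])/2,(b[3]-b[1])/2,1]);print(nm,"cc",cc,"shift",M@c-c[:2],"rot",M[1,0],"meandiff",np.abs(i-j).mean())
```

```text
cur [ 0.5343 -0.1456  0.3571] yaw 0.4039068666718091 j6 0.7664445069322405 t 33.0 F [-0.4968  0.9088 -1.4087] w 1.0029740807183698 gf 0.0
 -> dxyz [ 0.0013  0.0005 -0.0051] yaw 0.0012712444478726326
w scanner cc 0.9706621896157638 shift [1.2514 1.1389] rot -0.0033113116 meandiff 9.024
w phone cc 0.9985036499519733 shift [-0.5206 -1.9169] rot 0.0026235348 meandiff 9.335
w mat cc 0.9900391351490305 shift [ 1.4563 -0.2303] rot 0.003319519 meandiff 5.3178
top phone cc 0.9999334325962126 shift [-0.0026 -0.0008] rot -0.00013251787 meandiff 0.94984615
top scanner cc 0.8333603750351493 shift [0.5819 0.3963] rot 0.0047810883 meandiff 12.8132305
scene phone cc 0.9999519606145144 shift [-0.0016  0.0005] rot -0.00023755785 meandiff 0.765
scene scanner cc 0.9785263693663705 shift [ 0.3604 -0.1875] rot 0.007851676 meandiff 4.3608127
top mug cc 0.9998437682236987 shift [-0.0083 -0.0067] rot -0.00077606883 meandiff 4.7425456
```

The scanner is back within about 1 mm and level in the scene view (0.008 rad). The phone and mug haven't moved. I'm handing in the job.

```bash
python3 -c "
from plant import manip
print(manip.job_done())"
```

```text
the job is handed in; nothing more can be done
None
```

The job is handed in, with no verdict returned: the phone rests in its stand label out, the scanner was held about 8 cm from the label for 2.5 s by my estimate (pitch within about 1.5°) and hung back in its holder, and the mug did not move.

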